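Unload the forming die and pack the bracket tray

ROBOT

A 6-joint arm with a two-finger parallel gripper is mounted at the origin on the work surface. World frame = base frame: x ahead of the robot, y to its left, z up, the work surface at z = 0. Lengths are in mm, angles in degrees, forces in N, time in s.
With the tool pointing down it reaches from about 350 to 850 mm from the base axis. Payload 8.1 kg.
Tool frame: the origin (TCP) lies between the finger pads; the fingertips stand 14 mm ahead of it and the grasp point (between the pads) lies 5 mm behind it; z points along the fingers, x is the direction in which the jaws open and shut, and the axes are right-handed (so a half turn about z gives the same grasp; the last joint's range is limited). The gripper opens to 85 mm and grips with 20 to 120 N. Pads are 22 mm wide; open, the fingers measure 114 mm over their backs; the gripper's body (76 mm by 85 mm) begins 54 mm behind the grasp point. The pads swing forward as they close: fully open they stand 13 mm farther back than shut.
Start: joints at [-80.81, 7.471, 85.268, -0, 87.261, -4.893], TCP at [146.02, -581.965, 245.292] pointing down, gripper open.
Joint ranges: [-169.43, 169.43], [-51.17, 129.36], [1.28, 143.12], [-76.62, 256.62], [0, 156.53], [-152.29, 152.29]. Speed limits (degrees/s): [136.94, 136.94, 159.86, 180, 180, 180].

INTERFACE

Orientations are given as [roll, pitch, yaw] about the fixed x, y, z axes, in that order (R = Rz(yaw) Ry(pitch) Rx(roll)).
In Python, from bench import r, vision, job gives the robot as it stands.
- The arm moves only by the tool send_rows, never from a script. Its arguments are lists of equal length, an entry for each row: "dp": the shift along the world's x, y, z in mm, a list of three; "rot": the turn, a rotation vector about the world's x, y, z in rad, a list of three. In form: {"dp": [[tx, ty, tz], ...], "rot": [[wx, wy, wz], ...]}. A call has 1 to 5 rows; each row is the pose to reach, as a shift and turn from the pose commanded when the call began; what a row does not reach only later rows make up. A row lasts 1/8 s, in which the tool goes at most 62.5 mm and 10.7 degrees, less where a joint would pass 70% of its speed; a pose out of reach is approached as far as the arm can. A call with a gripper value outside its range is refused whole. "jaw" is the finger opening in mm, from 0 to 85.4, set as the call begins (left out, the last holds). The fingers move at their own pace and stop on an object; "force" is the grip in N (left out, the last holds). Time passes only in rows, so rows that repeat a pose let the fingers close. It gives the time, the measured TCP pose, the force and the opening at its end, in the units of the state.
- r.sense(): the state, without advancing time (a new reading comes with each control period).
- vision.snapshot(name): name is "side" or "top"; returns a dict with "pixels" (480x640x3 uint8, red, green, blue), "depth" (480x640 float32, mm along the optical axis (not along the pixel's ray), 0 where there is no reading), "intrinsics" (3x3 intrinsics, pixels), "world_from_camera" (4x4, takes a point from camera to world coordinates). Camera axes: x right, y down, z forward; pixel columns grow to the right and rows downward; lengths in mm; the calibration is good to about 2 mm. A picture is of the moment at which its call begins.
- job.hand_in(): hands the job in, once; it reports no verdict.
The state is a dict: "time": time; "joint_pos": joint angles; "qd": joint speeds; "joint_efforts": joint torques, N m; "tool_pos": TCP position; "tcp_rot": TCP orientation; "ft_force": force on the tool from outside, world axes, zero at the start; "wrist_torque": the same for the moment, N m; "finger_gap": finger opening in mm.
Only numpy, scipy, OpenCV 4.12 (cv2) and the standard library are available. Lean on these libraries where they do the work, as an engineer would, in place of code of your own. Each camera call takes 0.05 s, during which the arm holds its last target.

TASK

Pull the die's guard fully down towards you, lift every saddle bracket out of the die and lay it flat in a short compartment of the tray, and then, with all of them in the tray, push the guard back up and fully shut. Also lay every loose flat bar flat in a long compartment of the tray, at any time, one part to a compartment. Leave everything else on the bench where it is.

Things in the scene. Friction and masses are not known exactly. Their poses are not given: they have to be found in the camera images.
- die: Lower half of a forming die, a low steel block fixed to the bench. Origin on the bench under its centre; front (guard hinge) at -x, y along its row of three cavities. Base x -70 to 110 mm, y +-105. Top face 30 mm high. At the rear two guide posts 90 mm high (x 85, y +-75), at the front hinge cheeks 48 mm high (y +-101). Cavities 74 (x) by 28 mm, 8 deep, floor 22 mm up, at y -52, 0, 52.
- hinge (a point): Mid-point of the guard's hinge line, 58 mm in front (-x) of the die's origin and 25 mm above the bench; axes as the die's. The hinge line runs along y.
- guard (a joint): Angle of the clear guard panel (black frame, 184 mm wide) hinged along its lower front edge. 0 = shut, leaning back over the cavities at 50 deg above horizontal towards the die's +x, barring them from above. Grows as it is pulled over the vertical (0.70 rad) and down to the die's -x, stop at 2.1. Stiff: stays where left; 3 to 7 N at the handle, moved on an arc about the hinge.
- guard_handle (a point): Centre of the guard's handle: round bar 12 mm thick, 110 mm long, parallel to the hinge and 155 mm from it, on two arms at its ends; between bar and guard frame a free gap 39 mm deep, 100 mm wide, so that fingers can straddle the bar. Height above the bench 144 mm when shut, 180 at the top of the arc, 51 at the open stop.
- tray: Grey plastic packing tray, 156 x 288 mm, fixed to the bench. Origin on the bench near its centre; x along its short side and its three long compartments, y along its long side towards the row of three short compartments. Compartment floors 6 mm, wall tops 16 mm above the bench.
- long0 (a point): Centre of the floor of one of three long tray compartments, 124 mm (tray x) by 38 mm (tray y), 10 mm deep, axes as the tray's. The 18 to 22 mm wide ridges on its two long sides are cut away over the middle 46 mm as finger notches, down to the floor. Takes one bar.
- long1 (a point): Centre of the floor of one of three long tray compartments, 124 mm (tray x) by 38 mm (tray y), 10 mm deep, axes as the tray's. The 18 to 22 mm wide ridges on its two long sides are cut away over the middle 46 mm as finger notches, down to the floor. Takes one bar.
- long2 (a point): Centre of the floor of one of three long tray compartments, 124 mm (tray x) by 38 mm (tray y), 10 mm deep, axes as the tray's. The 18 to 22 mm wide ridges on its two long sides are cut away over the middle 46 mm as finger notches, down to the floor. Takes one bar.
- short0 (a point): Centre of the floor of one of three short tray compartments, 36 mm (tray x) by 82 mm (tray y), 10 mm deep, axes as the tray's. Takes one saddle bracket, its length along tray y.
- short1 (a point): Centre of the floor of one of three short tray compartments, 36 mm (tray x) by 82 mm (tray y), 10 mm deep, axes as the tray's. Takes one saddle bracket, its length along tray y.
- short2 (a point): Centre of the floor of one of three short tray compartments, 36 mm (tray x) by 82 mm (tray y), 10 mm deep, axes as the tray's. Takes one saddle bracket, its length along tray y.
- bar0: Straight flat aluminium joining bar, 110 x 26 x 8 mm, about 60 g, four screw holes, lying on the bench; may be absent. Origin at the centre of its underside, x along its length, z up. Either end may lead.
- bar1: Straight flat aluminium joining bar, 110 x 26 x 8 mm, about 60 g, four screw holes, lying on the bench; may be absent. Origin at the centre of its underside, x along its length, z up. Either end may lead.
- bar2: Straight flat aluminium joining bar, 110 x 26 x 8 mm, about 60 g, four screw holes, lying on the bench; may be absent. Origin at the centre of its underside, x along its length, z up. Either end may lead.
- saddle0: Formed steel saddle (hat-shaped) bracket, 70 long (x), 24 wide (y), 24 mm high, about 50 g: two end flanges 20 mm long, 3 thick, and a raised middle 30 mm long. Starts flanges down in a die cavity, length along the die's x, its top 16 mm proud, to be pinched across the 24 mm width. May be absent. Origin at the centre of its underside, z up. Either end may lead.
- saddle1: Formed steel saddle (hat-shaped) bracket, 70 long (x), 24 wide (y), 24 mm high, about 50 g: two end flanges 20 mm long, 3 thick, and a raised middle 30 mm long. Starts flanges down in a die cavity, length along the die's x, its top 16 mm proud, to be pinched across the 24 mm width. May be absent. Origin at the centre of its underside, z up. Either end may lead.
- saddle2: Formed steel saddle (hat-shaped) bracket, 70 long (x), 24 wide (y), 24 mm high, about 50 g: two end flanges 20 mm long, 3 thick, and a raised middle 30 mm long. Starts flanges down in a die cavity, length along the die's x, its top 16 mm proud, to be pinched across the 24 mm width. May be absent. Origin at the centre of its underside, z up. Either end may lead.
- corner: Small flat L-shaped corner bracket, steel, 6 mm thick, legs 60 mm long outside and 20 mm wide, origin where they cross, lying about on the bench; not part of the job, to be left alone. Origin at its underside.
- wrench: Wrench, lying about on the bench; not part of the job, to be left alone. Origin at its underside.
- driver: Screwdriver, lying about on the bench; not part of the job, to be left alone. Origin at its underside.
- tape: Roll core of cardboard, 76 mm across, 25 mm high, lying about on the bench; not part of the job, to be left alone. Origin at its underside.

How it is judged (in metres and radians):
On the way, in this order (a step that is already met when the one before it is completed fails the run):
1. the guard is pulled fully down (beyond 1.8 rad) (value of joint guard above 1.8 rad), for 0.2 s.
2. every saddle bracket present lies flat in a short compartment of the tray (((x of saddle0 in the frame of short0 between -0.01 and 0.01 m and y of saddle0 in the frame of short0 between -0.01 and 0.01 m and z of saddle0 in the frame of short0 below 0.004 m and angle between saddle0's own z axis and vertical below 0.08 rad and angle between the x axis of saddle0 and the y axis of tray, either way round below 0.25 rad) or (x of saddle0 in the frame of short1 between -0.01 and 0.01 m and y of saddle0 in the frame of short1 between -0.01 and 0.01 m and z of saddle0 in the frame of short1 below 0.004 m and angle between saddle0's own z axis and vertical below 0.08 rad and angle between the x axis of saddle0 and the y axis of tray, either way round below 0.25 rad) or (x of saddle0 in the frame of short2 between -0.01 and 0.01 m and y of saddle0 in the frame of short2 between -0.01 and 0.01 m and z of saddle0 in the frame of short2 below 0.004 m and angle between saddle0's own z axis and vertical below 0.08 rad and angle between the x axis of saddle0 and the y axis of tray, either way round below 0.25 rad)) and ((x of saddle1 in the frame of short0 between -0.01 and 0.01 m and y of saddle1 in the frame of short0 between -0.01 and 0.01 m and z of saddle1 in the frame of short0 below 0.004 m and angle between saddle1's own z axis and vertical below 0.08 rad and angle between the x axis of saddle1 and the y axis of tray, either way round below 0.25 rad) or (x of saddle1 in the frame of short1 between -0.01 and 0.01 m and y of saddle1 in the frame of short1 between -0.01 and 0.01 m and z of saddle1 in the frame of short1 below 0.004 m and angle between saddle1's own z axis and vertical below 0.08 rad and angle between the x axis of saddle1 and the y axis of tray, either way round below 0.25 rad) or (x of saddle1 in the frame of short2 between -0.01 and 0.01 m and y of saddle1 in the frame of short2 between -0.01 and 0.01 m and z of saddle1 in the frame of short2 below 0.004 m and angle between saddle1's own z axis and vertical below 0.08 rad and angle between the x axis of saddle1 and the y axis of tray, either way round below 0.25 rad)) and ((x of saddle2 in the frame of short0 between -0.01 and 0.01 m and y of saddle2 in the frame of short0 between -0.01 and 0.01 m and z of saddle2 in the frame of short0 below 0.004 m and angle between saddle2's own z axis and vertical below 0.08 rad and angle between the x axis of saddle2 and the y axis of tray, either way round below 0.25 rad) or (x of saddle2 in the frame of short1 between -0.01 and 0.01 m and y of saddle2 in the frame of short1 between -0.01 and 0.01 m and z of saddle2 in the frame of short1 below 0.004 m and angle between saddle2's own z axis and vertical below 0.08 rad and angle between the x axis of saddle2 and the y axis of tray, either way round below 0.25 rad) or (x of saddle2 in the frame of short2 between -0.01 and 0.01 m and y of saddle2 in the frame of short2 between -0.01 and 0.01 m and z of saddle2 in the frame of short2 below 0.004 m and angle between saddle2's own z axis and vertical below 0.08 rad and angle between the x axis of saddle2 and the y axis of tray, either way round below 0.25 rad))), for 0.2 s.
3. the guard is pushed back up and shut (below 0.07 rad) (value of joint guard below 0.07 rad), for 0.2 s.
At the end, for the whole second after the job is handed in: Every saddle lies flat on the floor of a short compartment (10 mm from its centre, aligned to 0.25 rad), every bar flat in a long one (12 mm lengthwise, 10 mm across, 0.18 rad), all at rest, and the guard is shut (below 0.07 rad) (all of step 2 and ((x of bar0 in the frame of long0 between -0.012 and 0.012 m and y of bar0 in the frame of long0 between -0.01 and 0.01 m and z of bar0 in the frame of long0 below 0.004 m and angle between bar0's own z axis and vertical below 0.08 rad and angle between the x axis of bar0 and the x axis of tray, either way round below 0.18 rad) or (x of bar0 in the frame of long1 between -0.012 and 0.012 m and y of bar0 in the frame of long1 between -0.01 and 0.01 m and z of bar0 in the frame of long1 below 0.004 m and angle between bar0's own z axis and vertical below 0.08 rad and angle between the x axis of bar0 and the x axis of tray, either way round below 0.18 rad) or (x of bar0 in the frame of long2 between -0.012 and 0.012 m and y of bar0 in the frame of long2 between -0.01 and 0.01 m and z of bar0 in the frame of long2 below 0.004 m and angle between bar0's own z axis and vertical below 0.08 rad and angle between the x axis of bar0 and the x axis of tray, either way round below 0.18 rad)) and ((x of bar1 in the frame of long0 between -0.012 and 0.012 m and y of bar1 in the frame of long0 between -0.01 and 0.01 m and z of bar1 in the frame of long0 below 0.004 m and angle between bar1's own z axis and vertical below 0.08 rad and angle between the x axis of bar1 and the x axis of tray, either way round below 0.18 rad) or (x of bar1 in the frame of long1 between -0.012 and 0.012 m and y of bar1 in the frame of long1 between -0.01 and 0.01 m and z of bar1 in the frame of long1 below 0.004 m and angle between bar1's own z axis and vertical below 0.08 rad and angle between the x axis of bar1 and the x axis of tray, either way round below 0.18 rad) or (x of bar1 in the frame of long2 between -0.012 and 0.012 m and y of bar1 in the frame of long2 between -0.01 and 0.01 m and z of bar1 in the frame of long2 below 0.004 m and angle between bar1's own z axis and vertical below 0.08 rad and angle between the x axis of bar1 and the x axis of tray, either way round below 0.18 rad)) and ((x of bar2 in the frame of long0 between -0.012 and 0.012 m and y of bar2 in the frame of long0 between -0.01 and 0.01 m and z of bar2 in the frame of long0 below 0.004 m and angle between bar2's own z axis and vertical below 0.08 rad and angle between the x axis of bar2 and the x axis of tray, either way round below 0.18 rad) or (x of bar2 in the frame of long1 between -0.012 and 0.012 m and y of bar2 in the frame of long1 between -0.01 and 0.01 m and z of bar2 in the frame of long1 below 0.004 m and angle between bar2's own z axis and vertical below 0.08 rad and angle between the x axis of bar2 and the x axis of tray, either way round below 0.18 rad) or (x of bar2 in the frame of long2 between -0.012 and 0.012 m and y of bar2 in the frame of long2 between -0.01 and 0.01 m and z of bar2 in the frame of long2 below 0.004 m and angle between bar2's own z axis and vertical below 0.08 rad and angle between the x axis of bar2 and the x axis of tray, either way round below 0.18 rad)) and value of joint guard below 0.07 rad and linear speed of each of bar0, bar1, bar2, saddle0, saddle1, saddle2 below 0.02 m/s); the robot touches nothing.
It fails at once if another object on the bench is moved by more than 40 mm (distance of any of corner, wrench, driver, tape from where it was at the start of the episode above 0.04 m).
Of bar0, bar1, bar2 only 2 to 3 are there at a start; the rules pass over those that are not, and their reading is None.
Of saddle0, saddle1, saddle2 only 2 to 3 are there at a start; the rules pass over those that are not, and their reading is None.
At some moment in a run one of bar0, bar1, bar2 may be knocked a few centimetres aside while the robot is not near it.
It also fails if it takes over 210 s, if anything falls off the work surface, if the arm or the gripper's body presses on something with over 40 N, if the wrist force passes 120 N, or if a joint passes its speed limit or range.

## Working session

There is one attempt and no reset: what is moved stays moved. The work goes in short steps, Python scripts to look and compute and a tool call to move; the robot and the scene stay as the last step left them, time stands still between calls to the robot, and variables do not carry over. Pictures are saved under pics/ and viewed, and the job is handed in when it is done.

Besides the shell and the picture viewer there is one more tool, called after ">>>" by a JSON object that holds its "api" and its "payload", one argument or row to a line. send_rows: Moves the arm, as the interface text tells. Its arguments: {"type":"object","properties":{"dp":{"type":"array"},"rot":{"type":"array"},"jaw":{"type":"number"},"force":{"type":"number"}},"required":["dp","rot"]}

```bash
ls; mkdir -p pics
cat > h.py <<'E'
import numpy as np, cv2
from bench import r, vision, job
def snap(n,f=None):
    s=vision.snapshot(n)
    if f: cv2.imwrite('pics/'+f+'.png',cv2.cvtColor(s['pixels'],cv2.COLOR_RGB2BGR))
    return s
def world(s):
    K=s['intrinsics'];T=s['world_from_camera'];d=s['depth']
    v,u=np.mgrid[0:480,0:640]
    p=np.stack([(u-K[0,2])/K[0,0]*d,(v-K[1,2])/K[1,1]*d,d],-1)
    w=p@T[:3,:3].T+T[:3,3]; w[d==0]=np.nan
    return w
E
python3 - <<'E'
from h import *
for n in('top','side'):
    s=snap(n,n+'0'); np.savez('/tmp/'+n+'0.npz',**s); print(n,s['intrinsics'],s['world_from_camera'])
print(r.sense())
E
```

```text
pics
top [[580.05911868   0.         319.13631535]
 [  0.         580.05911868 246.338225  ]
 [  0.           0.           1.        ]] [[-1.63352102e-04 -9.94998118e-01  9.98935396e-02  5.05177679e+02]
 [-9.99998565e-01 -5.93358001e-06 -1.69436151e-03 -1.30754540e+01]
 [ 1.68647924e-03 -9.98936729e-02 -9.94996688e-01  1.26598809e+03]
 [ 0.00000000e+00  0.00000000e+00  0.00000000e+00  1.00000000e+00]]
side [[611.56270054   0.         322.04853436]
 [  0.         611.56270054 238.71717173]
 [  0.           0.           1.        ]] [[-9.39700293e-01 -1.43142196e-01  3.10602111e-01  2.22268270e+02]
 [-3.41466094e-01  4.43377686e-01 -8.28744312e-01  1.04591409e+03]
 [-1.90857644e-02 -8.84831362e-01 -4.65520348e-01  7.23667029e+02]
 [ 0.00000000e+00  0.00000000e+00  0.00000000e+00  1.00000000e+00]]
{'time': 0.1, 'joint_pos': array([-8.08091321e+01,  7.51020678e+00,  8.53244135e+01, -6.67255155e-04,
        8.72628123e+01, -4.89246781e+00]), 'qd': array([ 0.02923444, -0.169304  , -0.19608496, -0.05245318, -0.04899878,
       -0.02366145]), 'joint_efforts': array([-4.50810567e-04, -5.70951104e+01, -5.01946378e+01, -3.23681925e-04,
        8.03428120e-03, -1.33972850e-05]), 'tool_pos': array([ 145.94529015, -581.47663119,  244.3421455 ]), 'tcp_rot': array([-1.79992354e+02,  9.71343654e-02, -7.59166254e+01]), 'ft_force': array([-0.41069061,  0.40609728,  0.43807036]), 'wrist_torque': array([-0.02566627, -0.01181195,  0.01357892]), 'finger_gap': 85.32481203963353}
```

View pics/top0.png

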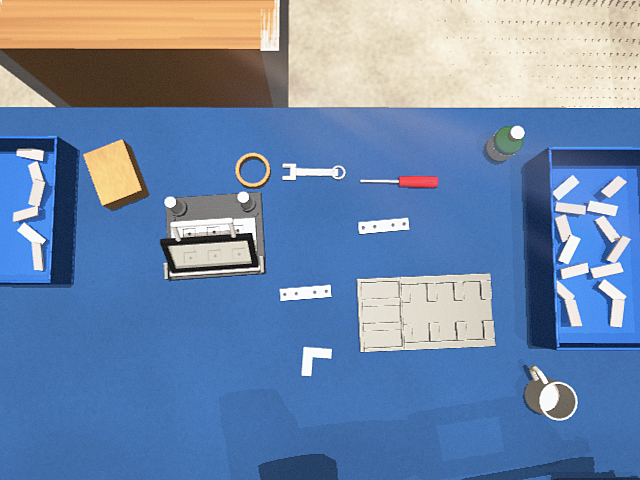

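View pics/side0.png

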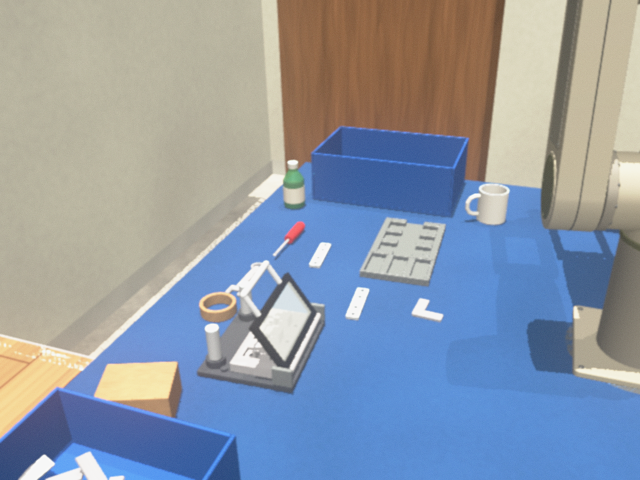

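```bash
cat >> h.py <<'E'
def ray(s,uv,z):
    """cast pixels to plane height z"""
    K=s['intrinsics'];T=s['world_from_camera'];uv=np.atleast_2d(np.asarray(uv,float))
    d=np.c_[(uv[:,0]-K[0,2])/K[0,0],(uv[:,1]-K[1,2])/K[1,1],np.ones(len(uv))]@T[:3,:3].T
    t=(z-T[2,3])/d[:,2]
    return T[:3,3]+d*t[:,None]
def objs(s,roi=(150,150,520,400),amin=120):
    hsv=cv2.cvtColor(s['pixels'],cv2.COLOR_RGB2HSV)
    m=((hsv[...,1]<110)).astype(np.uint8)*255
    k=np.zeros_like(m);x0,y0,x1,y1=roi;k[y0:y1,x0:x1]=m[y0:y1,x0:x1]
    cs,_=cv2.findContours(k,cv2.RETR_EXTERNAL,cv2.CHAIN_APPROX_NONE)
    return [c for c in cs if cv2.contourArea(c)>amin]
E
python3 - <<'E'
from h import *
s=dict(np.load('/tmp/top0.npz')); w=world(s)
for c in objs(s):
    b=cv2.minAreaRect(c); c2=c[:,0,:]
    m=np.zeros((480,640),np.uint8);cv2.drawContours(m,[c],-1,255,-1)
    z=w[...,2][m>0]
    zt=np.nanmedian(z)
    P=ray(s,c2,zt)[:,:2].astype(np.float32); R=cv2.minAreaRect(P)
    print(np.round(b[0]),cv2.contourArea(c),'z',np.round(np.nanpercentile(z,[5,50,95]),1),'rect',np.round(R[0],1),np.round(R[1],1),round(R[2],1))
for n,(x0,y0,x1,y1) in dict(die=(150,180,280,290),tray=(345,265,505,360)).items():
    im=cv2.cvtColor(s['pixels'][y0:y1,x0:x1],cv2.COLOR_RGB2BGR)
    cv2.imwrite(f'pics/{n}0.png',cv2.resize(im,None,fx=5,fy=5,interpolation=cv2.INTER_CUBIC))
s=dict(np.load('/tmp/side0.npz'))
im=cv2.cvtColor(s['pixels'][250:390,190:340],cv2.COLOR_RGB2BGR)
cv2.imwrite(f'pics/dies0.png',cv2.resize(im,None,fx=4,fy=4,interpolation=cv2.INTER_CUBIC))
E
```

```text
[316. 361.] 443.0 z [ 0.4  6.  10.3] rect [384.2  -8.8] [62.1 61.5] 85.9
[305. 292.] 592.0 z [ 1.9  8.3 12.8] rect [531.6  15.4] [ 27.4 111.5] 4.7
[426. 312.] 9746.5 z [ 2.7  8.9 19.1] rect [ 490.  -243.7] [158.  291.3] 2.5
[383. 225.] 584.0 z [ 1.1  7.9 12.1] rect [ 677.8 -155.4] [ 27.7 111.8] 5.2
[211. 235.] 7923.5 z [  9.9  38.1 149. ] rect [653.6 214.5] [179.3 219.7] 4.0
[314. 172.] 571.5 z [-1.4  7.  11.5] rect [797.8  -2.7] [ 38.3 139.4] 0.0
[500. 156.] 266.5 z [ 1.4 46.  84.8] rect [ 822.8 -405.2] [26.3 75.5] 0.0
```

View pics/die0.png

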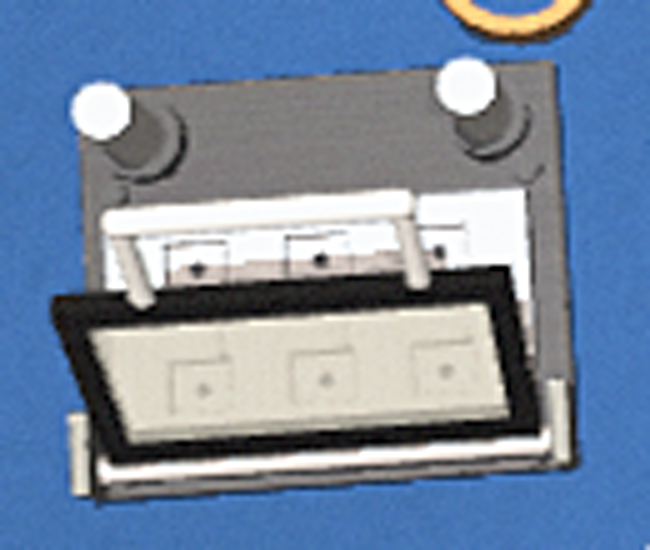

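View pics/tray0.png

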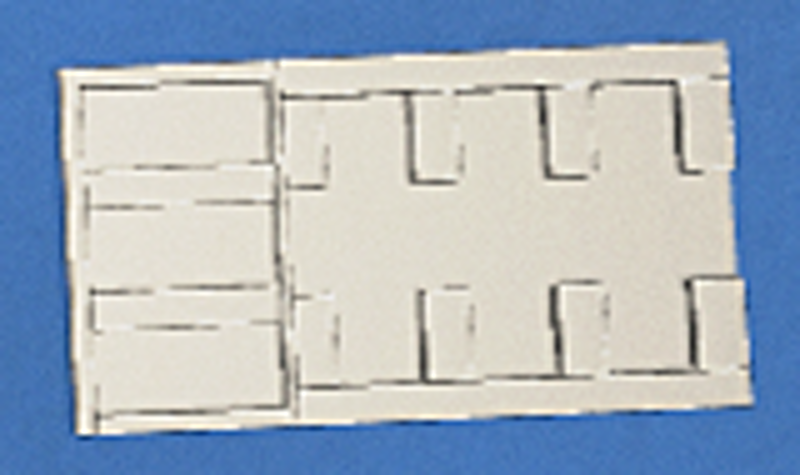

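View pics/dies0.png

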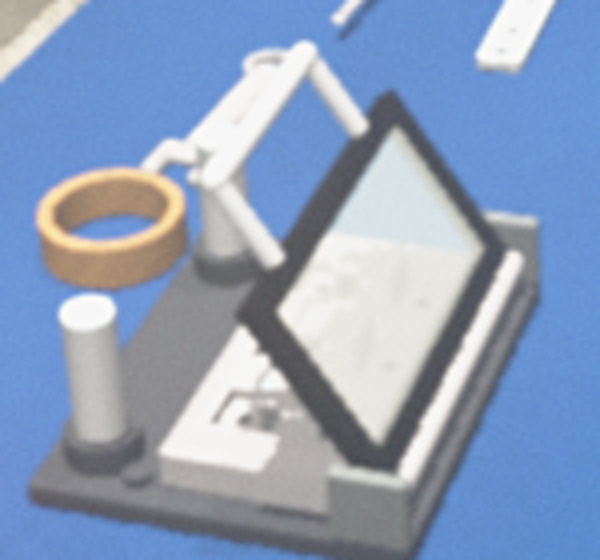

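Run:
```python
from h import *
s=dict(np.load('/tmp/top0.npz'))
pd=lambda a:np.array(a)/5-.4
P=ray(s,pd([(102,110),(467,86)])+[150,180],90)[:,:2]; print('posts',P)
d=P[0]-P[1];print(np.hypot(*d)); ey=d/np.hypot(*d); ex=np.array([ey[1],-ey[0]])
print('yaw',np.degrees(np.arctan2(ex[1],ex[0])),'origin',P.mean(0)-85*ex)
O=P.mean(0)-85*ex
H=ray(s,pd([(105,218),(412,203)])+[150,180],144)[:,:2]
print('handle in die',[(h-O)@ex for h in H],[(h-O)@ey for h in H], H.mean(0))
# die base front corners, bench-level-ish
T=ray(s,pd([(60,70),(727,42),(752,404),(80,434)])+[345,265],16)[:,:2]; print('tray corners',T, T.mean(0))
c=T.mean(0); ty=(T[0]+T[3]-T[1]-T[2]);ty/=np.hypot(*ty);tx=np.array([ty[1],-ty[0]])
print('tray yaw',np.degrees(np.arctan2(tx[1],tx[0])))
def q(n,pts,z):
    X=ray(s,pd(pts)+[345,265],z)[:,:2]-c; print(n,np.round(np.c_[X@tx,X@ty],1).tolist())
q('short0',[(78,87),(268,82),(270,160),(85,168)],16)
q('short1',[(87,207),(276,202),(278,284),(92,291)],16)
q('short2',[(95,328),(282,320),(287,406),(97,413)],16)
q('long',[(325,180),(410,180),(458,180),(548,175),(595,175),(683,172)],16)
q('long',[(335,300),(422,292),(468,290),(557,285),(604,285),(690,280)],16)
q('ends',[(350,94),(350,384),(500,90),(500,379),(640,82),(640,374)],16)
```

```text
posts [[715.5293528  291.01745506]
 [725.53961972 141.34381195]]
150.0080160709072
yaw 3.8262793759126916 origin [635.72395415 210.50845203]
handle in die [np.float64(31.692298415921897), np.float64(29.612265692213274)] [np.float64(62.31057898503436), np.float64(-57.4883185566728)] [666.14701277 214.95968195]
tray corners [[ 560.83133645  -95.88864265]
 [ 572.87784011 -383.72962786]
 [ 418.57766052 -389.81889037]
 [ 406.04589758 -103.37492528]] [ 489.58318366 -243.20302154]
tray yaw 2.4506511631907615
short0 [[69.8, 136.8], [68.5, 54.9], [35.0, 55.9], [35.0, 135.5]]
short1 [[18.3, 135.5], [17.0, 54.4], [-17.9, 55.5], [-17.4, 135.1]]
short2 [[-33.1, 134.6], [-33.2, 54.6], [-69.5, 54.6], [-69.0, 135.6]]
long [[25.5, 32.8], [23.9, -3.7], [23.0, -24.2], [23.5, -63.0], [22.6, -83.2], [22.3, -121.0]]
long [[-25.7, 31.5], [-23.9, -5.9], [-23.9, -25.6], [-23.4, -63.8], [-24.3, -83.8], [-23.8, -120.8]]
ends [[61.8, 19.9], [-61.4, 27.2], [60.8, -44.8], [-62.1, -36.8], [61.6, -105.3], [-62.5, -96.6]]
```

Run:
```python
from h import *
s=dict(np.load('/tmp/top0.npz'));w=world(s)
O=np.array([635.72,210.51]);a=np.radians(3.83);ex=np.array([np.cos(a),np.sin(a)]);ey=np.array([-ex[1],ex[0]])
for u in range(180,230,8):
    p=w[214:232,u]; print(u,[(round(float((q[:2]-O)@ex)),round(float(q[2]))) for q in p])
```

```text
180 [(68, 29), (67, 22), (68, 6), (65, 12), (62, 16), (61, 8), (57, 17), (33, 158), (30, 162), (28, 163), (27, 157), (24, 161), (23, 154), (40, 30), (38, 28), (36, 30), (33, 32), (31, 32)]
188 [(70, 14), (68, 13), (65, 18), (63, 15), (62, 12), (59, 12), (57, 15), (31, 162), (29, 161), (27, 161), (26, 158), (24, 158), (22, 158), (39, 29), (37, 27), (35, 25), (32, 31), (31, 26)]
196 [(69, 15), (67, 10), (65, 12), (63, 10), (60, 12), (58, 10), (32, 158), (31, 157), (28, 163), (26, 161), (25, 156), (22, 161), (40, 33), (38, 29), (35, 34), (34, 29), (32, 29), (29, 29)]
204 [(68, 13), (65, 15), (63, 13), (62, 10), (59, 13), (57, 9), (31, 161), (29, 162), (28, 157), (25, 160), (24, 158), (23, 153), (39, 31), (36, 34), (35, 28), (32, 34), (30, 31), (28, 30)]
212 [(67, 11), (65, 11), (61, 17), (60, 15), (58, 11), (32, 157), (30, 162), (28, 164), (26, 159), (24, 161), (22, 162), (40, 29), (38, 30), (36, 24), (33, 30), (32, 25), (30, 24), (27, 27)]
220 [(65, 16), (64, 9), (61, 11), (59, 13), (33, 157), (31, 160), (29, 163), (27, 159), (25, 160), (23, 162), (21, 160), (39, 29), (37, 26), (34, 30), (32, 32), (30, 32), (28, 30), (26, 30)]
228 [(65, 8), (62, 13), (60, 14), (57, 15), (32, 158), (30, 162), (28, 162), (26, 158), (24, 160), (23, 157), (40, 31), (37, 32), (36, 29), (33, 29), (31, 33), (29, 27), (27, 26), (25, 29)]
```

>>> {"api": "send_rows", "payload": {
  "dp": [
    [32,50,0],
    [64,100,0],
    [97,150,0],
    [130,200,0],
    [162,250,0]
  ],
  "rot": [
    [0,0,0.17],
    [0,0,0.34],
    [0,0,0.51],
    [0,0,0.68],
    [0,0,0.85]
  ],
  "jaw": 45
}}

```text
time: 0.72
tool_pos: [308.6, -330.1, 244.9]
tcp_rot: [-180.0, 0.0, -26.9]
ft_force: [1.3, -1.5, 0.7]
finger_gap: 45.1
```

>>> {"api": "send_rows", "payload": {
  "dp": [
    [32,50,0],
    [64,100,0],
    [97,150,0],
    [130,200,0],
    [162,250,0]
  ],
  "rot": [
    [0,0,0.17],
    [0,0,0.34],
    [0,0,0.54],
    [0,0,0.54],
    [0,0,0.54]
  ]
}}

```text
time: 1.35
tool_pos: [470.7, -80.1, 245.1]
tcp_rot: [180.0, -0.0, 3.7]
ft_force: [0.7, -0.8, -0.1]
finger_gap: 45.2
```

>>> {"api": "send_rows", "payload": {
  "dp": [
    [32,50,0],
    [64,100,0],
    [97,150,0],
    [130,200,0],
    [162,250,0]
  ],
  "rot": [
    [0,0,0],
    [0,0,0],
    [0,0,0],
    [0,0,0],
    [0,0,0]
  ]
}}

```text
time: 1.98
tool_pos: [632.7, 169.8, 244.7]
tcp_rot: [180.0, 0.0, 3.7]
ft_force: [0.5, -0.9, 0.7]
finger_gap: 45.2
```

>>> {"api": "send_rows", "payload": {
  "dp": [
    [31,44,0],
    [31,44,0],
    [31,44,0]
  ],
  "rot": [
    [0,0,0],
    [0,0,0],
    [0,0,0]
  ]
}}

```text
time: 2.35
tool_pos: [662.6, 211.8, 244.3]
tcp_rot: [180.0, 0.1, 3.7]
ft_force: [0.1, -0.5, -0.1]
finger_gap: 45.0
```

Run:
```python
from h import *
x=r.sense();print(x['time'],x['tool_pos'],x['tcp_rot'],x['finger_gap'],x['ft_force'])
s=snap('side','side1')
im=cv2.cvtColor(s['pixels'][170:400,180:400],cv2.COLOR_RGB2BGR)
cv2.imwrite(f'pics/side1c.png',cv2.resize(im,None,fx=2.5,fy=2.5,interpolation=cv2.INTER_CUBIC))
```

```text
2.35 [662.58417041 211.81299496 244.27525628] [1.79960294e+02 9.75838191e-02 3.74875107e+00] 44.96287373205835 [ 0.1447664  -0.45416497 -0.09704844]
```

View pics/side1c.png

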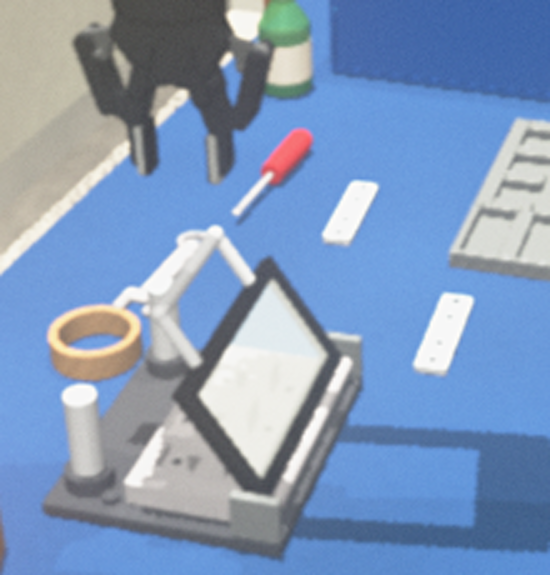

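>>> {"api": "send_rows", "payload": {
  "dp": [
    [0,0,-45],
    [0,0,-75],
    [0,0,-90],
    [0,0,-90]
  ],
  "rot": [
    [0,0,0],
    [0,0,0],
    [0,0,0],
    [0,0,0]
  ]
}}

```text
time: 2.9
tool_pos: [662.4, 211.1, 155.0]
tcp_rot: [180.0, 0.1, 3.7]
ft_force: [-0.8, -0.2, -0.6]
finger_gap: 45.0
```

>>> {"api": "send_rows", "payload": {
  "dp": [
    [0,0,0],
    [0,0,0],
    [0,0,0],
    [0,0,0]
  ],
  "rot": [
    [0,0,0],
    [0,0,0],
    [0,0,0],
    [0,0,0]
  ],
  "jaw": 0,
  "force": 40
}}

```text
time: 3.4
tool_pos: [664.5, 212.2, 157.7]
tcp_rot: [-180.0, -0.2, 3.7]
ft_force: [1.6, -0.3, 5.8]
finger_gap: 10.4
```

Run:
```python
from h import *
x=r.sense();print(x['time'],x['tool_pos'],x['finger_gap'],x['ft_force'])
s=snap('side','side2')
im=cv2.cvtColor(s['pixels'][170:400,180:400],cv2.COLOR_RGB2BGR)
cv2.imwrite(f'pics/side2c.png',cv2.resize(im,None,fx=2.5,fy=2.5,interpolation=cv2.INTER_CUBIC))
# arc
O=np.array([635.72,210.51]);a=np.radians(3.83);ex=np.array([np.cos(a),np.sin(a)])
for n in range(57,175,8):
    t=np.radians(n); d=155*(np.cos(t)-np.cos(np.radians(56.8))); print(n,np.round([*(d*ex),155*np.sin(t)-155*np.sin(np.radians(56.8))]))
```

```text
3.4 [664.46362518 212.22203635 157.66944812] 10.352354642117561 [ 1.61847358 -0.28634338  5.80496019]
57 [-0. -0.  0.]
65 [-19.  -1.  11.]
73 [-39.  -3.  19.]
81 [-60.  -4.  23.]
89 [-82.  -5.  25.]
97 [-104.   -7.   24.]
105 [-125.   -8.   20.]
113 [-145.  -10.   13.]
121 [-164.  -11.    3.]
129 [-182.  -12.   -9.]
137 [-198.  -13.  -24.]
145 [-211.  -14.  -41.]
153 [-222.  -15.  -59.]
161 [-231.  -15.  -79.]
169 [-236.  -16. -100.]
```

View pics/side2c.png

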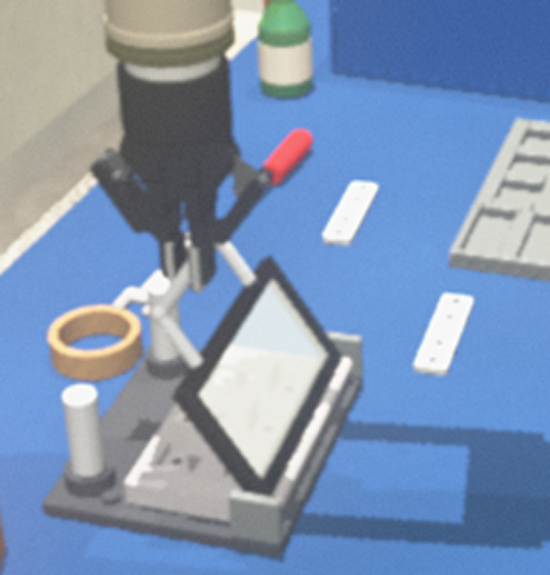

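>>> {"api": "send_rows", "payload": {
  "dp": [
    [0,0,0],
    [0,0,0],
    [0,0,-8],
    [0,0,-8]
  ],
  "rot": [
    [0,0,0],
    [0,0,0],
    [0,0,0],
    [0,0,0]
  ],
  "jaw": 35
}}

```text
time: 3.95
tool_pos: [662.1, 211.8, 145.5]
tcp_rot: [180.0, 0.2, 3.7]
ft_force: [-1.2, 0.6, 0.2]
finger_gap: 35.0
```

>>> {"api": "send_rows", "payload": {
  "dp": [
    [0,0,0],
    [0,0,0],
    [0,0,0],
    [0,0,0]
  ],
  "rot": [
    [0,0,0],
    [0,0,0],
    [0,0,0],
    [0,0,0]
  ],
  "jaw": 0
}}

```text
time: 4.45
tool_pos: [663.4, 212.0, 147.5]
tcp_rot: [-180.0, -0.0, 3.7]
ft_force: [3.2, -0.0, -1.0]
finger_gap: 10.7
```

>>> {"api": "send_rows", "payload": {
  "dp": [
    [-10,-1,6],
    [-19,-1,11],
    [-39,-3,19],
    [-60,-4,23],
    [-82,-5,25]
  ],
  "rot": [
    [0,0,0],
    [0,0,0],
    [0,0,0],
    [0,0,0],
    [0,0,0]
  ]
}}

```text
time: 5.08
tool_pos: [582.5, 206.5, 175.2]
tcp_rot: [180.0, -0.3, 3.7]
ft_force: [5.1, -4.8, 11.5]
finger_gap: 10.5
```

>>> {"api": "send_rows", "payload": {
  "dp": [
    [-22,-1,-1],
    [-43,-3,-5],
    [-63,-4,-12],
    [-82,-5,-22],
    [-100,-6,-34]
  ],
  "rot": [
    [0,0,0],
    [0,0,0],
    [0,0,0],
    [0,0,0],
    [0,0,0]
  ]
}}

```text
time: 5.7
tool_pos: [481.5, 200.2, 139.8]
tcp_rot: [179.9, -0.2, 3.7]
ft_force: [1.6, -6.6, 2.4]
finger_gap: 10.3
```

Run:
```python
from h import *
x=r.sense();print(x['time'],x['tool_pos'],x['finger_gap'],x['ft_force'])
s=snap('side','side3')
im=cv2.cvtColor(s['pixels'][170:400,180:400],cv2.COLOR_RGB2BGR)
cv2.imwrite(f'pics/side3c.png',cv2.resize(im,None,fx=2.5,fy=2.5,interpolation=cv2.INTER_CUBIC))
```

```text
5.7 [481.46151665 200.18683478 139.78223407] 10.343707848453455 [ 1.62226713 -6.59168714  2.38955984]
```

View pics/side3c.png

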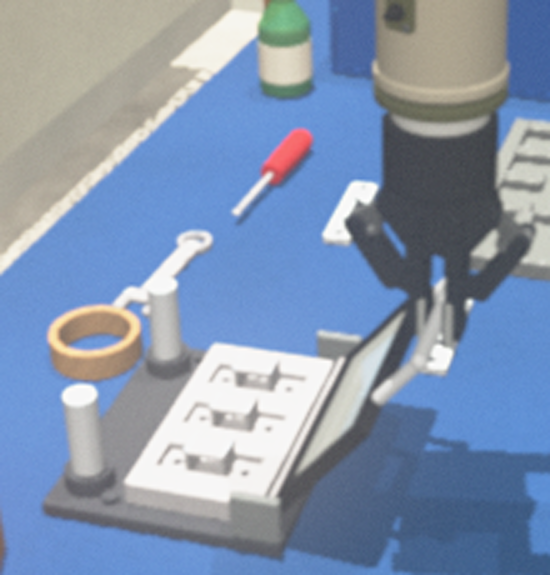

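>>> {"api": "send_rows", "payload": {
  "dp": [
    [-16,-1,-15],
    [-29,-2,-32],
    [-40,-3,-50],
    [-49,-3,-70],
    [-54,-4,-89]
  ],
  "rot": [
    [0,0,0],
    [0,0,0],
    [0,0,0],
    [0,0,0],
    [0,0,0]
  ]
}}

```text
time: 6.38
tool_pos: [427.6, 197.0, 49.9]
tcp_rot: [-180.0, -0.2, 3.7]
ft_force: [7.2, 1.0, -0.0]
finger_gap: 10.3
```

>>> {"api": "send_rows", "payload": {
  "dp": [
    [0,0,-4],
    [0,0,-4]
  ],
  "rot": [
    [0,0,0],
    [0,0,0]
  ]
}}

```text
time: 6.62
tool_pos: [426.9, 197.0, 45.3]
tcp_rot: [180.0, 0.0, 3.7]
ft_force: [3.2, -0.4, -4.2]
finger_gap: 10.7
```

Run:
```python
from h import *
x=r.sense();print(x['time'],x['tool_pos'],x['finger_gap'],x['ft_force'])
s=snap('side','side4')
im=cv2.cvtColor(s['pixels'][170:400,180:480],cv2.COLOR_RGB2BGR)
cv2.imwrite(f'pics/side4c.png',cv2.resize(im,None,fx=2.5,fy=2.5,interpolation=cv2.INTER_CUBIC))
```

```text
6.625 [426.85621403 196.97690173  45.33821185] 10.729886541113506 [ 3.23664258 -0.42323843 -4.22349003]
```

View pics/side4c.png

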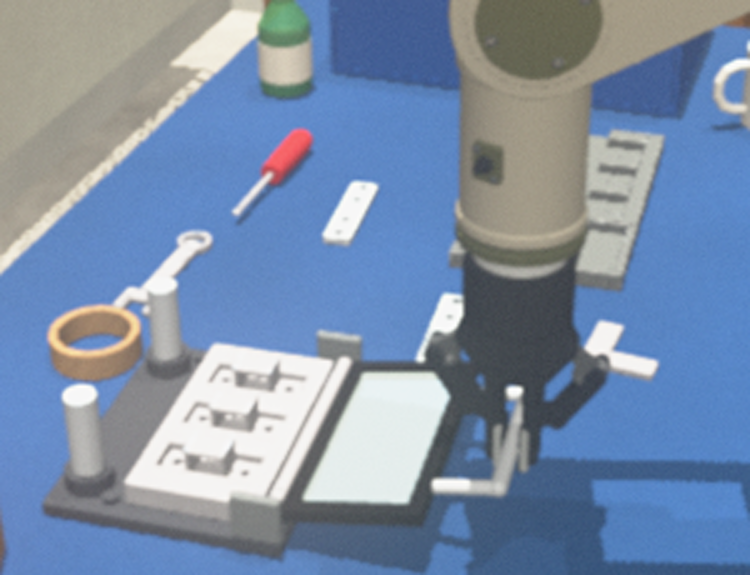

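>>> {"api": "send_rows", "payload": {
  "dp": [
    [0,0,0],
    [0,0,0],
    [0,0,40],
    [0,0,100],
    [0,0,150]
  ],
  "rot": [
    [0,0,0],
    [0,0,0],
    [0,0,0],
    [0,0,0],
    [0,0,0]
  ],
  "jaw": 40
}}

```text
time: 7.3
tool_pos: [426.9, 197.1, 197.6]
tcp_rot: [-180.0, -0.0, 3.7]
ft_force: [0.6, -0.2, 0.5]
finger_gap: 40.1
```

Run:
```python
from h import *
s=snap('top','top5'); np.savez('/tmp/top5.npz',**s)
im=cv2.cvtColor(s['pixels'][185:385,150:410],cv2.COLOR_RGB2BGR)
cv2.imwrite(f'pics/top5c.png',cv2.resize(im,None,fx=3,fy=3,interpolation=cv2.INTER_CUBIC))
im=cv2.cvtColor(s['pixels'][190:290,155:275],cv2.COLOR_RGB2BGR)
cv2.imwrite(f'pics/die5.png',cv2.resize(im,None,fx=6,fy=6,interpolation=cv2.INTER_CUBIC))
```

```text
(no output)
```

View pics/top5c.png

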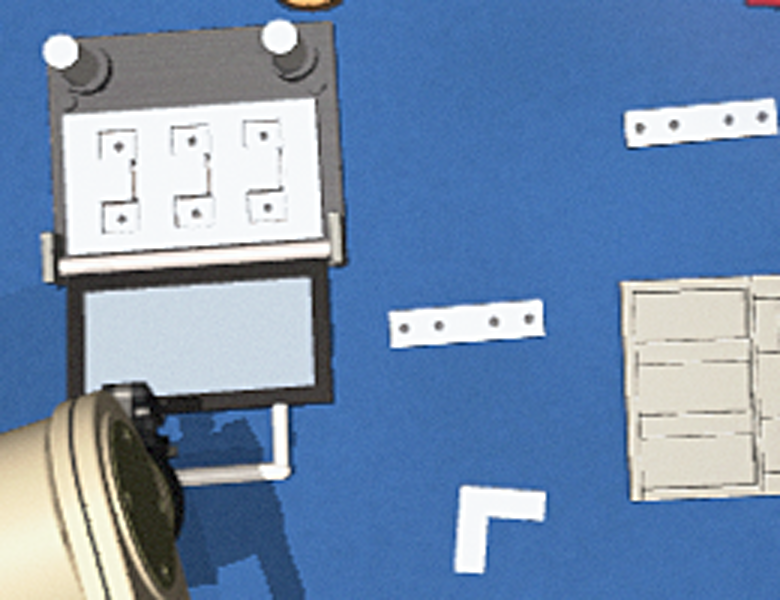

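View pics/die5.png

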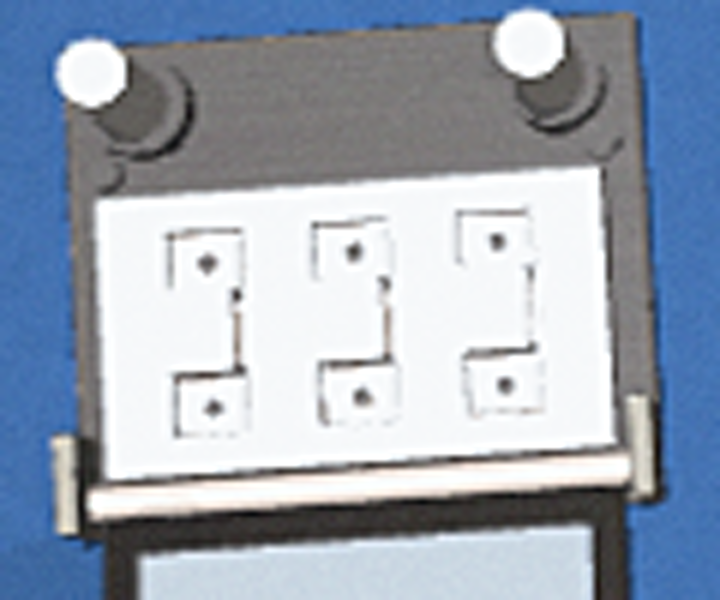

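Run:
```python
from h import *
s=dict(np.load('/tmp/top5.npz'))
O=np.array([635.72,210.51]);a=np.radians(3.83);ex=np.array([np.cos(a),np.sin(a)]);ey=np.array([-ex[1],ex[0]])
H=np.array([(207,262),(213,407),(354,252),(362,396),(497,240),(505,384)])/6-.42+[155,190]
P=ray(s,H,25)[:,:2]
for i in range(3):
    p,q=P[2*i],P[2*i+1]; c=(p+q)/2; print(np.round(c,1),np.linalg.norm(p-q),np.degrees(np.arctan2(*(p-q)[::-1])),'in die',(c-O)@ex,(c-O)@ey)
c=np.array([489.58,-243.2]);t=np.radians(2.45);tx=np.array([np.cos(t),np.sin(t)]);ty=np.array([-tx[1],tx[0]])
for x in(52,0,-52): print('short',c+x*tx+95.3*ty)
for y in(13.8,-44.2,-102.3): print('long',c+y*ty)
```

```text
[632.  263.3] 52.3269098596 3.621374239391321 in die -0.18478544396090646 52.947238897599306
[635.8 210.4] 52.036000052486365 4.182538748193275 in die 0.05319751698934265 -0.1296611653205702
[640.1 159.2] 52.06050635528823 3.947811716328921 in die 0.9520450381537082 -51.48746303782659
short [ 537.45862687 -145.76424122]
short [ 485.50615974 -147.98711313]
short [ 433.55369261 -150.20998505]
long [ 488.99008399 -229.41261449]
long [ 491.46944113 -287.35959706]
long [ 493.95307302 -345.40648821]
```

>>> {"api": "send_rows", "payload": {
  "dp": [
    [50,-9,-10],
    [100,-18,-20],
    [150,-27,-30],
    [200,-36,-40],
    [213,-38,-50]
  ],
  "rot": [
    [0,0,0.18],
    [0,0,0.36],
    [0,0,0.54],
    [0,0,0.72],
    [0,0,0.9]
  ]
}}

```text
time: 7.98
tool_pos: [641.9, 157.9, 143.7]
tcp_rot: [-180.0, 0.0, 55.5]
ft_force: [-1.4, -0.1, 0.9]
finger_gap: 39.5
```

>>> {"api": "send_rows", "payload": {
  "dp": [
    [0,0,-15],
    [0,0,-25],
    [0,0,-35],
    [0,0,-45],
    [0,0,-45]
  ],
  "rot": [
    [0,0,0.18],
    [0,0,0.36],
    [0,0,0.54],
    [0,0,0.672],
    [0,0,0.672]
  ]
}}

```text
time: 8.6
tool_pos: [638.9, 158.9, 98.8]
tcp_rot: [-179.8, 0.0, 93.7]
ft_force: [-1.0, 0.2, 0.0]
finger_gap: 40.1
```

Run:
```python
from h import *
x=r.sense();print(x['time'],x['tool_pos'],x['tcp_rot'],x['finger_gap'],x['ft_force'])
```

```text
8.6 [638.92473544 158.91861494  98.78807116] [-1.79837123e+02  1.25857153e-02  9.37447819e+01] 40.13861934592518 [-0.98542221  0.18491756  0.03512823]
```

>>> {"api": "send_rows", "payload": {
  "dp": [
    [0,0,-30],
    [0,0,-45],
    [0,0,-51],
    [0,0,-51]
  ],
  "rot": [
    [0,0,0],
    [0,0,0],
    [0,0,0],
    [0,0,0]
  ]
}}

```text
time: 9.1
tool_pos: [640.0, 159.0, 49.3]
tcp_rot: [-180.0, 0.0, 93.8]
ft_force: [-0.9, 0.3, -0.7]
finger_gap: 40.2
```

>>> {"api": "send_rows", "payload": {
  "dp": [
    [0,0,0],
    [0,0,0],
    [0,0,0],
    [0,0,0]
  ],
  "rot": [
    [0,0,0],
    [0,0,0],
    [0,0,0],
    [0,0,0]
  ],
  "jaw": 10,
  "force": 50
}}

```text
time: 9.6
tool_pos: [641.0, 159.2, 50.7]
tcp_rot: [179.9, -0.0, 93.8]
ft_force: [0.7, 0.2, 6.1]
finger_gap: 22.6
```

>>> {"api": "send_rows", "payload": {
  "dp": [
    [0,0,10],
    [0,0,20],
    [0,0,60]
  ],
  "rot": [
    [0,0,0],
    [0,0,0],
    [0,0,0]
  ]
}}

```text
time: 9.98
tool_pos: [637.6, 158.6, 107.0]
tcp_rot: [-179.6, 0.0, 93.8]
ft_force: [0.1, 0.2, -0.2]
finger_gap: 22.3
```

Run:
```python
from h import *
x=r.sense();print(x['time'],x['tool_pos'],x['tcp_rot'],x['finger_gap'],x['ft_force'])
s=snap('side','side6')
im=cv2.cvtColor(s['pixels'][170:400,180:480],cv2.COLOR_RGB2BGR)
cv2.imwrite(f'pics/side6c.png',cv2.resize(im,None,fx=2.5,fy=2.5,interpolation=cv2.INTER_CUBIC))
```

```text
9.975 [637.61821729 158.61660751 107.00151621] [-1.79648940e+02  3.48240505e-02  9.37911972e+01] 22.2550063561698 [ 0.09815418  0.22384724 -0.19671309]
```

View pics/side6c.png

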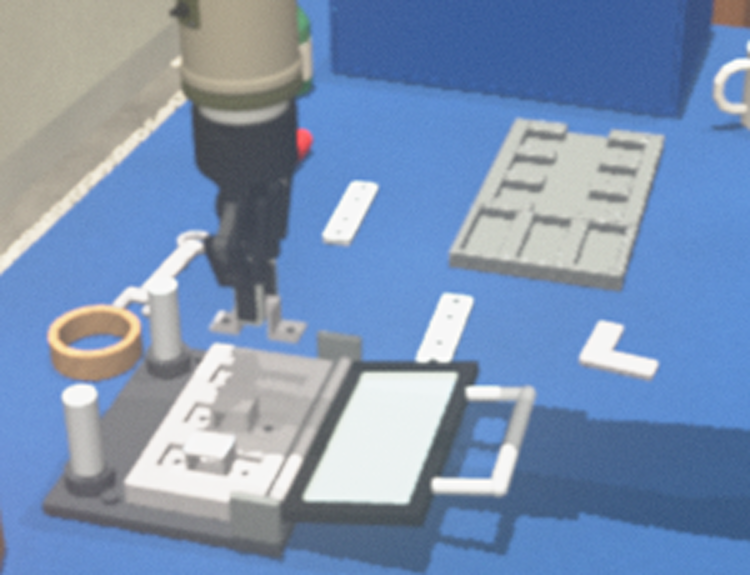

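>>> {"api": "send_rows", "payload": {
  "dp": [
    [-18,-54,0],
    [-36,-108,0],
    [-54,-162,0],
    [-72,-216,0],
    [-90,-270,0]
  ],
  "rot": [
    [0,0,-0.18],
    [0,0,-0.36],
    [0,0,-0.54],
    [0,0,-0.72],
    [0,0,-0.9]
  ]
}}

```text
time: 10.65
tool_pos: [549.6, -112.7, 110.2]
tcp_rot: [179.9, -0.0, 41.9]
ft_force: [0.6, -0.4, 0.5]
finger_gap: 22.3
```

>>> {"api": "send_rows", "payload": {
  "dp": [
    [-12.5,-34.8,0],
    [-12.5,-34.8,-10],
    [-12.5,-34.8,-20],
    [-12.5,-34.8,-40],
    [-12.5,-34.8,-45]
  ],
  "rot": [
    [0,0,-0.18],
    [0,0,-0.36],
    [0,0,-0.54],
    [0,0,-0.694],
    [0,0,-0.694]
  ]
}}

```text
time: 11.28
tool_pos: [536.7, -145.5, 63.5]
tcp_rot: [-180.0, 0.1, 2.5]
ft_force: [-0.9, 0.5, -0.5]
finger_gap: 22.1
```

Run:
```python
from h import *
x=r.sense();print(x['time'],x['tool_pos'],x['tcp_rot'],x['finger_gap'],x['ft_force'])
s=snap('top','top7')
im=cv2.cvtColor(s['pixels'][245:365,335:505],cv2.COLOR_RGB2BGR)
cv2.imwrite(f'pics/top7c.png',cv2.resize(im,None,fx=4,fy=4,interpolation=cv2.INTER_CUBIC))
s=snap('side','side7')
im=cv2.cvtColor(s['pixels'][170:320,300:480],cv2.COLOR_RGB2BGR)
cv2.imwrite(f'pics/side7c.png',cv2.resize(im,None,fx=4,fy=4,interpolation=cv2.INTER_CUBIC))
```

```text
11.275 [ 536.6926562  -145.54237669   63.47566658] [-1.79960132e+02  9.46101813e-02  2.51060351e+00] 22.12357626824511 [-0.91728029  0.46889839 -0.47260776]
```

View pics/side7c.png

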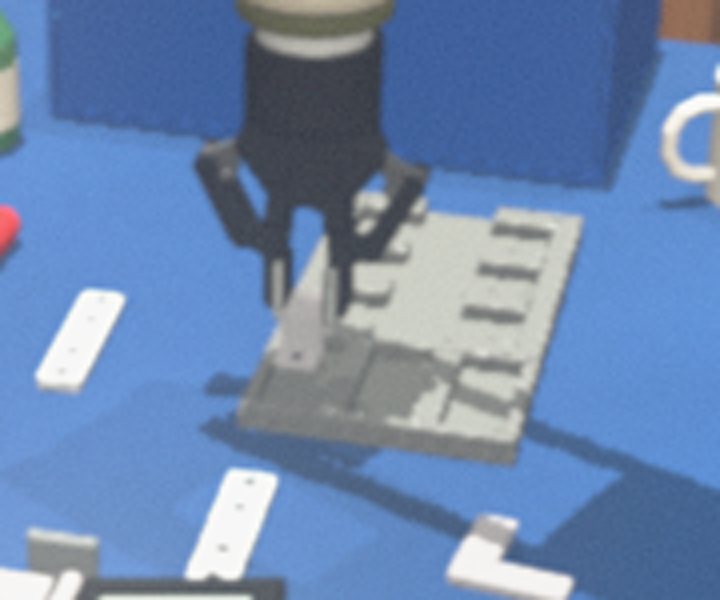

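>>> {"api": "send_rows", "payload": {
  "dp": [
    [0,0,-15],
    [0,0,-25],
    [0,0,-29],
    [0,0,-29]
  ],
  "rot": [
    [0,0,0],
    [0,0,0],
    [0,0,0],
    [0,0,0]
  ]
}}

```text
time: 11.88
tool_pos: [537.4, -145.7, 35.1]
tcp_rot: [-180.0, 0.0, 2.5]
ft_force: [0.3, -0.9, 0.2]
finger_gap: 22.4
```

>>> {"api": "send_rows", "payload": {
  "dp": [
    [0,0,0],
    [0,0,0],
    [0,0,0],
    [0,0,30],
    [0,0,60]
  ],
  "rot": [
    [0,0,0],
    [0,0,0],
    [0,0,0],
    [0,0,0],
    [0,0,0]
  ],
  "jaw": 38
}}

```text
time: 12.5
tool_pos: [537.1, -145.6, 95.5]
tcp_rot: [-180.0, 0.1, 2.5]
ft_force: [-0.0, -0.1, 1.4]
finger_gap: 37.9
```

>>> {"api": "send_rows", "payload": {
  "dp": [
    [15,57,5],
    [30,114,10],
    [45,171,10],
    [60,228,10],
    [75,285,10]
  ],
  "rot": [
    [0,0,0.18],
    [0,0,0.36],
    [0,0,0.54],
    [0,0,0.72],
    [0,0,0.9]
  ]
}}

```text
time: 13.12
tool_pos: [612.9, 141.2, 105.5]
tcp_rot: [180.0, -0.0, 54.4]
ft_force: [0.1, -0.7, 0.7]
finger_gap: 37.9
```

>>> {"api": "send_rows", "payload": {
  "dp": [
    [13,40,0],
    [23.3,71.2,0],
    [23.3,71.2,-5],
    [23.3,71.2,-25],
    [23.3,71.2,-35]
  ],
  "rot": [
    [0,0,0.18],
    [0,0,0.36],
    [0,0,0.54],
    [0,0,0.694],
    [0,0,0.694]
  ]
}}

```text
time: 13.75
tool_pos: [635.0, 210.4, 68.8]
tcp_rot: [-179.9, 0.0, 93.8]
ft_force: [0.1, 0.0, 0.9]
finger_gap: 38.2
```

Run:
```python
from h import *
x=r.sense();print(x['time'],x['tool_pos'],x['tcp_rot'],x['finger_gap'],x['ft_force'])
s=snap('top','top8')
im=cv2.cvtColor(s['pixels'][185:365,150:505],cv2.COLOR_RGB2BGR)
cv2.imwrite(f'pics/top8c.png',cv2.resize(im,None,fx=2.2,fy=2.2,interpolation=cv2.INTER_CUBIC))
```

```text
13.75 [635.04011211 210.38368005  68.83459875] [-1.79895485e+02  1.93457127e-02  9.37503515e+01] 38.19720324037221 [0.08058256 0.04437462 0.9161869 ]
```

View pics/top8c.png

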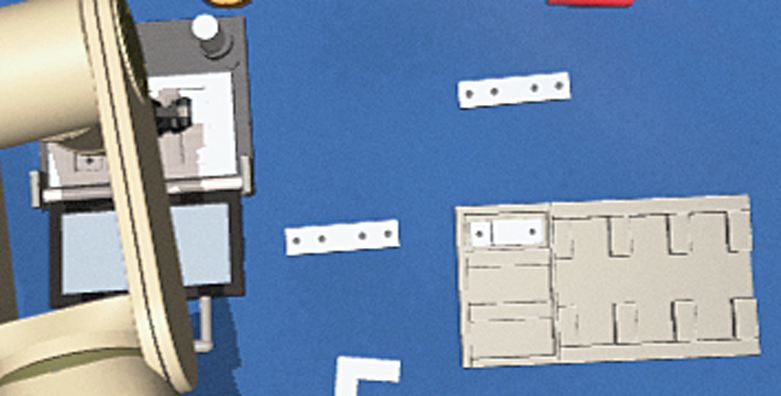

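>>> {"api": "send_rows", "payload": {
  "dp": [
    [0,0,-12],
    [0,0,-21],
    [0,0,-21]
  ],
  "rot": [
    [0,0,0],
    [0,0,0],
    [0,0,0]
  ]
}}

```text
time: 14.18
tool_pos: [635.1, 210.1, 48.2]
tcp_rot: [-179.9, 0.0, 93.7]
ft_force: [-0.1, -0.1, -1.3]
finger_gap: 37.8
```

>>> {"api": "send_rows", "payload": {
  "dp": [
    [0,0,0],
    [0,0,0],
    [0,0,0],
    [0,0,10],
    [0,0,50]
  ],
  "rot": [
    [0,0,0],
    [0,0,0],
    [0,0,0],
    [0,0,0],
    [0,0,0]
  ],
  "jaw": 10
}}

```text
time: 14.8
tool_pos: [633.4, 209.8, 96.8]
tcp_rot: [-179.6, 0.1, 93.8]
ft_force: [0.5, -0.1, -0.4]
finger_gap: 22.5
```

>>> {"api": "send_rows", "payload": {
  "dp": [
    [-22,-54,10],
    [-44,-108,10],
    [-66,-162,10],
    [-88,-216,10],
    [-110,-270,10]
  ],
  "rot": [
    [0,0,-0.18],
    [0,0,-0.36],
    [0,0,-0.54],
    [0,0,-0.72],
    [0,0,-0.9]
  ]
}}

```text
time: 15.42
tool_pos: [525.3, -61.2, 110.3]
tcp_rot: [179.9, -0.0, 41.9]
ft_force: [1.0, -0.2, -0.7]
finger_gap: 22.7
```

>>> {"api": "send_rows", "payload": {
  "dp": [
    [-22,-50,0],
    [-40.3,-88.4,0],
    [-40.3,-88.4,-20],
    [-40.3,-88.4,-40],
    [-40.3,-88.4,-45]
  ],
  "rot": [
    [0,0,-0.18],
    [0,0,-0.36],
    [0,0,-0.54],
    [0,0,-0.694],
    [0,0,-0.694]
  ]
}}

```text
time: 16.05
tool_pos: [484.7, -147.8, 63.6]
tcp_rot: [-180.0, 0.1, 2.5]
ft_force: [0.4, -0.1, -0.3]
finger_gap: 22.5
```

Run:
```python
from h import *
x=r.sense();print(x['time'],x['tool_pos'],x['tcp_rot'],x['finger_gap'],x['ft_force'])
s=snap('side','side9')
im=cv2.cvtColor(s['pixels'][170:320,300:480],cv2.COLOR_RGB2BGR)
cv2.imwrite(f'pics/side9c.png',cv2.resize(im,None,fx=4,fy=4,interpolation=cv2.INTER_CUBIC))
```

```text
16.05 [ 484.67624595 -147.81130296   63.6107296 ] [-1.79957822e+02  9.07338294e-02  2.49669393e+00] 22.45986749329587 [ 0.39756267 -0.12953146 -0.29122402]
```

View pics/side9c.png

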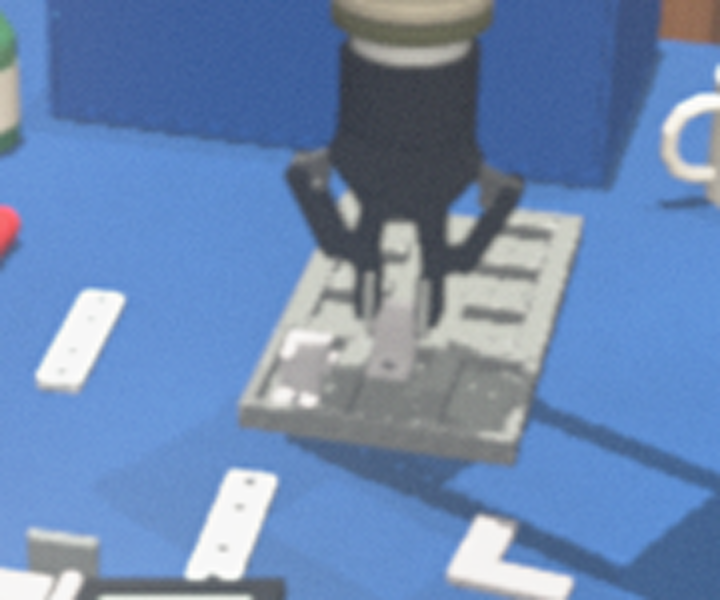

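>>> {"api": "send_rows", "payload": {
  "dp": [
    [0,0,-15],
    [0,0,-25],
    [0,0,-29],
    [0,0,-29]
  ],
  "rot": [
    [0,0,0],
    [0,0,0],
    [0,0,0],
    [0,0,0]
  ]
}}

```text
time: 16.6
tool_pos: [485.3, -147.8, 34.9]
tcp_rot: [-180.0, 0.0, 2.5]
ft_force: [-0.4, -0.3, -0.8]
finger_gap: 22.3
```

>>> {"api": "send_rows", "payload": {
  "dp": [
    [0,0,0],
    [0,0,0],
    [0,0,0],
    [0,0,30],
    [0,0,60]
  ],
  "rot": [
    [0,0,0],
    [0,0,0],
    [0,0,0],
    [0,0,0],
    [0,0,0]
  ],
  "jaw": 38
}}

```text
time: 17.23
tool_pos: [485.1, -147.8, 95.7]
tcp_rot: [-180.0, 0.1, 2.5]
ft_force: [0.9, -0.3, -0.0]
finger_gap: 38.6
```

>>> {"api": "send_rows", "payload": {
  "dp": [
    [19,57,5],
    [38,114,10],
    [57,171,10],
    [76,228,10],
    [95,285,10]
  ],
  "rot": [
    [0,0,0.18],
    [0,0,0.36],
    [0,0,0.54],
    [0,0,0.72],
    [0,0,0.9]
  ]
}}

```text
time: 17.85
tool_pos: [581.1, 139.0, 105.6]
tcp_rot: [180.0, -0.0, 54.4]
ft_force: [1.6, 0.2, 0.0]
finger_gap: 37.8
```

>>> {"api": "send_rows", "payload": {
  "dp": [
    [20,50,0],
    [40,100,0],
    [51.5,126.3,-5],
    [51.5,126.3,-25],
    [51.5,126.3,-35]
  ],
  "rot": [
    [0,0,0.18],
    [0,0,0.36],
    [0,0,0.54],
    [0,0,0.694],
    [0,0,0.694]
  ]
}}

```text
time: 18.48
tool_pos: [631.2, 263.5, 68.7]
tcp_rot: [-179.9, 0.0, 93.8]
ft_force: [-0.8, 0.7, -0.5]
finger_gap: 38.1
```

>>> {"api": "send_rows", "payload": {
  "dp": [
    [0,0,-12],
    [0,0,-21],
    [0,0,-21]
  ],
  "rot": [
    [0,0,0],
    [0,0,0],
    [0,0,0]
  ]
}}

```text
time: 18.85
tool_pos: [631.4, 262.8, 48.4]
tcp_rot: [-179.9, 0.0, 93.7]
ft_force: [0.8, -0.2, 0.1]
finger_gap: 38.1
```

>>> {"api": "send_rows", "payload": {
  "dp": [
    [0,0,0],
    [0,0,0],
    [0,0,0],
    [0,0,10],
    [0,0,50]
  ],
  "rot": [
    [0,0,0],
    [0,0,0],
    [0,0,0],
    [0,0,0],
    [0,0,0]
  ],
  "jaw": 10
}}

```text
time: 19.48
tool_pos: [629.6, 262.5, 96.7]
tcp_rot: [-179.6, 0.1, 93.8]
ft_force: [0.7, 0.5, -0.4]
finger_gap: 22.4
```

>>> {"api": "send_rows", "payload": {
  "dp": [
    [-24,-54,10],
    [-48,-108,10],
    [-72,-162,10],
    [-96,-216,10],
    [-120,-270,10]
  ],
  "rot": [
    [0,0,-0.18],
    [0,0,-0.36],
    [0,0,-0.54],
    [0,0,-0.72],
    [0,0,-0.9]
  ]
}}

```text
time: 20.1
tool_pos: [511.4, -8.2, 110.2]
tcp_rot: [179.9, -0.0, 41.9]
ft_force: [-0.1, -0.9, -0.8]
finger_gap: 22.5
```

>>> {"api": "send_rows", "payload": {
  "dp": [
    [-26,-50,0],
    [-52,-100,0],
    [-78.5,-143.5,-20],
    [-78.5,-143.5,-40],
    [-78.5,-143.5,-45]
  ],
  "rot": [
    [0,0,-0.18],
    [0,0,-0.36],
    [0,0,-0.54],
    [0,0,-0.694],
    [0,0,-0.694]
  ]
}}

```text
time: 20.72
tool_pos: [432.6, -150.3, 63.7]
tcp_rot: [-180.0, 0.1, 2.4]
ft_force: [-0.3, 0.4, -0.1]
finger_gap: 22.6
```

Run:
```python
from h import *
x=r.sense();print(x['time'],x['tool_pos'],x['tcp_rot'],x['finger_gap'],x['ft_force'])
s=snap('side','side10')
im=cv2.cvtColor(s['pixels'][170:320,300:480],cv2.COLOR_RGB2BGR)
cv2.imwrite(f'pics/side10c.png',cv2.resize(im,None,fx=4,fy=4,interpolation=cv2.INTER_CUBIC))
```

```text
20.725 [ 432.57403752 -150.34280204   63.69132293] [-1.79953993e+02  7.15780899e-02  2.42815208e+00] 22.611962293807135 [-0.33201003  0.35840224 -0.09271408]
```

View pics/side10c.png

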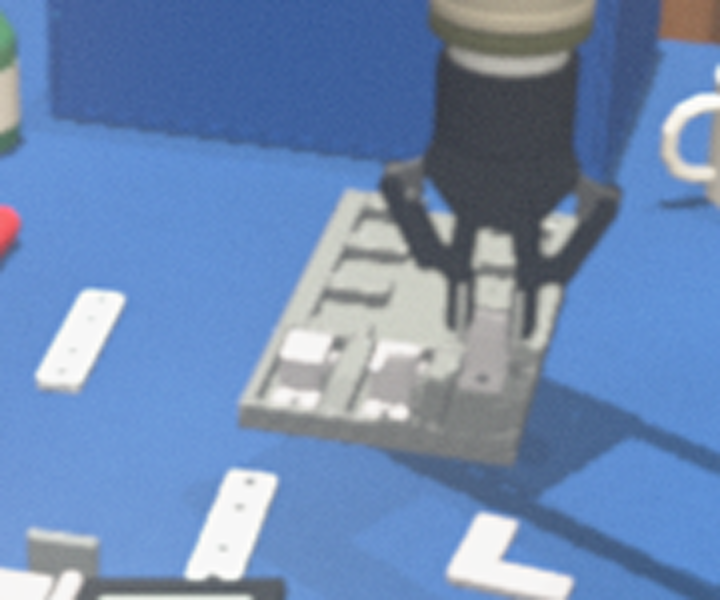

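>>> {"api": "send_rows", "payload": {
  "dp": [
    [0,0,-15],
    [0,0,-25],
    [0,0,-29],
    [0,0,-29]
  ],
  "rot": [
    [0,0,0],
    [0,0,0],
    [0,0,0],
    [0,0,0]
  ]
}}

```text
time: 21.28
tool_pos: [433.3, -149.8, 34.9]
tcp_rot: [-180.0, 0.0, 2.5]
ft_force: [-0.2, -0.1, -0.1]
finger_gap: 22.6
```

>>> {"api": "send_rows", "payload": {
  "dp": [
    [0,0,0],
    [0,0,0],
    [0,0,0],
    [0,0,30],
    [0,0,80]
  ],
  "rot": [
    [0,0,0],
    [0,0,0],
    [0,0,0],
    [0,0,0],
    [0,0,0]
  ],
  "jaw": 38
}}

```text
time: 21.9
tool_pos: [431.9, -149.4, 114.4]
tcp_rot: [-179.9, 0.2, 2.5]
ft_force: [0.3, -0.3, -0.5]
finger_gap: 38.1
```

>>> {"api": "send_rows", "payload": {
  "dp": [
    [-20,60,0],
    [-30,120,0],
    [-30,180,0],
    [-30,200,0]
  ],
  "rot": [
    [0,0,0],
    [0,0,0],
    [0,0,0],
    [0,0,0]
  ]
}}

```text
time: 22.4
tool_pos: [403.2, 52.6, 115.6]
tcp_rot: [-180.0, -0.1, 2.6]
ft_force: [0.9, -0.6, -0.0]
finger_gap: 37.9
```

Run:
```python
from h import *
x=r.sense();print(x['time'],x['tool_pos'],x['tcp_rot'],x['finger_gap'],x['ft_force'])
s=snap('top','top11'); np.savez('/tmp/top11.npz',**s)
for c in objs(s):
    c2=c[:,0,:]; P=ray(s,c2,8)[:,:2].astype(np.float32); R=cv2.minAreaRect(P)
    print(np.round(c2.mean(0)),'rect',np.round(R[0],1),np.round(R[1],1),round(R[2],1))
im=cv2.cvtColor(s['pixels'][185:385,150:505],cv2.COLOR_RGB2BGR)
cv2.imwrite(f'pics/top11c.png',cv2.resize(im,None,fx=2.2,fy=2.2,interpolation=cv2.INTER_CUBIC))
im=cv2.cvtColor(s['pixels'][265:360,345:505],cv2.COLOR_RGB2BGR)
cv2.imwrite(f'pics/tray11.png',cv2.resize(im,None,fx=5,fy=5,interpolation=cv2.INTER_CUBIC))
```

```text
22.4 [403.17327397  52.5759629  115.64896061] [-1.79965761e+02 -5.81159005e-02  2.63567344e+00] 37.88839395999752 [ 8.95380974e-01 -6.27396975e-01 -6.42140866e-04]
[305. 292.] rect [531.8  15.4] [ 27.4 111.6] 4.6
[425. 312.] rect [ 489.9 -243.9] [158.1 291.6] 2.4
[383. 225.] rect [ 677.7 -155.2] [ 27.8 112. ] 5.2
[240. 309.] rect [516.9 166.6] [535.  288.9] 24.5
[309. 171.] rect [797.6  -2.8] [ 38.2 139.2] 0.0
[500. 154.] rect [ 833.8 -417.4] [24.9 77.8] 0.0
```

View pics/top11c.png

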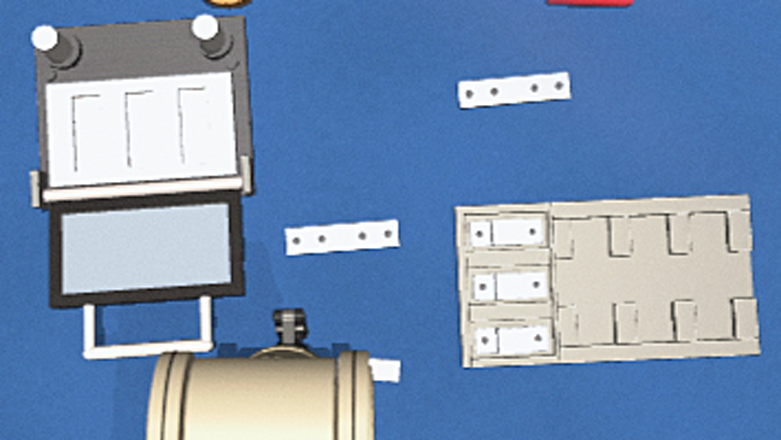

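View pics/tray11.png

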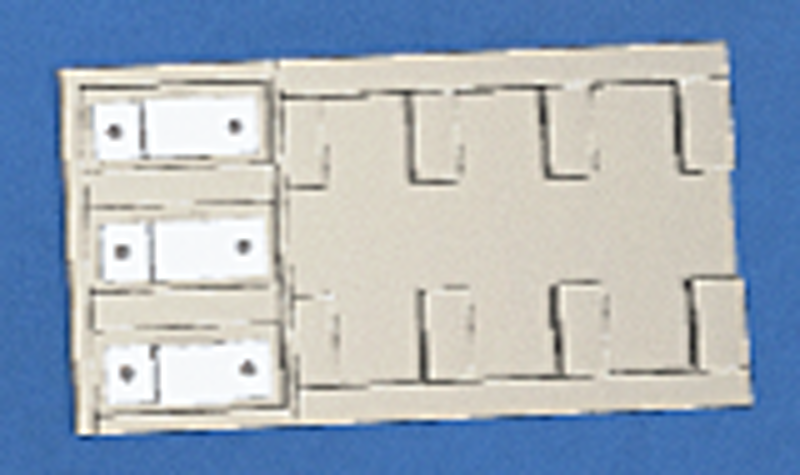

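>>> {"api": "send_rows", "payload": {
  "dp": [
    [50,-14,0],
    [100,-28,0],
    [128.1,-34.4,-30],
    [128.1,-34.4,-60],
    [128.1,-34.4,-70]
  ],
  "rot": [
    [0,0,0.0375],
    [0,0,0.0375],
    [0,0,0.0375],
    [0,0,0.0375],
    [0,0,0.0375]
  ],
  "jaw": 45
}}

```text
time: 23.08
tool_pos: [530.0, 14.9, 43.0]
tcp_rot: [-180.0, 0.2, 4.6]
ft_force: [0.3, -0.2, -0.3]
finger_gap: 45.2
```

Run:
```python
from h import *
x=r.sense();print(x['time'],x['tool_pos'],x['tcp_rot'],x['finger_gap'],x['ft_force'])
s=snap('side','side12')
im=cv2.cvtColor(s['pixels'][220:360,280:480],cv2.COLOR_RGB2BGR)
cv2.imwrite(f'pics/side12c.png',cv2.resize(im,None,fx=4,fy=4,interpolation=cv2.INTER_CUBIC))
s=dict(np.load('/tmp/top11.npz'))
c=np.array([489.58,-243.2]);t=np.radians(2.45);tx=np.array([np.cos(t),np.sin(t)]);ty=np.array([-tx[1],tx[0]])
P=ray(s,np.array([(114,132),(236,126),(122,252),(244,246),(127,373),(249,368)])/5-.4+[345,265],9)[:,:2]-c
print(np.round(np.c_[P@tx,P@ty],1))
```

```text
23.075 [529.98389013  14.92774932  42.96133668] [-179.96779536    0.23899992    4.5767395 ] 45.17469142501112 [ 0.33711656 -0.19390553 -0.27155497]
[[ 50.  121.7]
 [ 50.3  68.8]
 [ -1.6 120.8]
 [ -1.3  68.2]
 [-53.1 121.4]
 [-53.3  69. ]]
```

View pics/side12c.png

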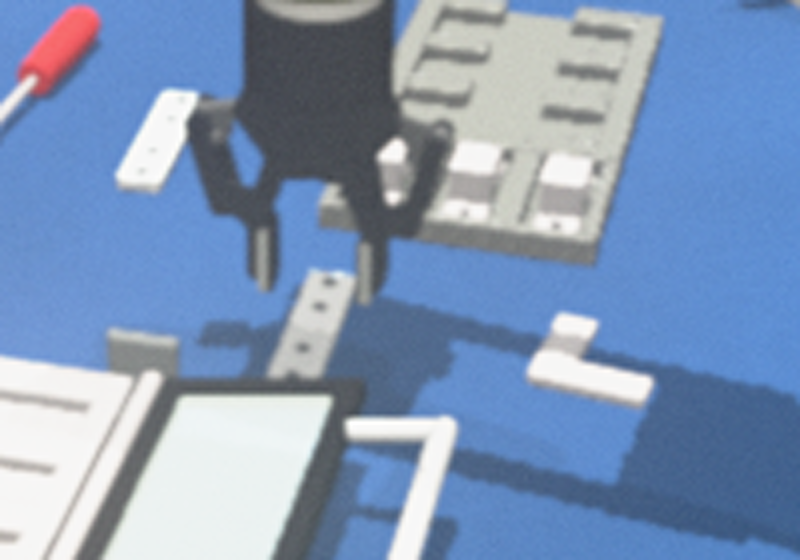

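>>> {"api": "send_rows", "payload": {
  "dp": [
    [0,0,-15],
    [0,0,-24],
    [0,0,-28],
    [0,0,-28]
  ],
  "rot": [
    [0,0,0],
    [0,0,0],
    [0,0,0],
    [0,0,0]
  ]
}}

```text
time: 23.62
tool_pos: [531.6, 15.5, 17.3]
tcp_rot: [-180.0, 0.0, 4.6]
ft_force: [-0.5, 0.0, 0.4]
finger_gap: 44.9
```

>>> {"api": "send_rows", "payload": {
  "dp": [
    [0,0,0],
    [0,0,0],
    [0,0,0],
    [0,0,0]
  ],
  "rot": [
    [0,0,0],
    [0,0,0],
    [0,0,0],
    [0,0,0]
  ],
  "jaw": 15
}}

```text
time: 24.12
tool_pos: [532.3, 15.4, 18.1]
tcp_rot: [180.0, -0.1, 4.6]
ft_force: [-1.1, 0.1, 5.8]
finger_gap: 23.5
```

>>> {"api": "send_rows", "payload": {
  "dp": [
    [0,0,10],
    [0,0,40],
    [0,0,75],
    [0,0,75]
  ],
  "rot": [
    [0,0,0],
    [0,0,0],
    [0,0,0],
    [0,0,0]
  ]
}}

```text
time: 24.62
tool_pos: [534.2, 15.3, 96.2]
tcp_rot: [179.9, -0.4, 4.6]
ft_force: [0.2, -0.1, 0.4]
finger_gap: 23.8
```

Run:
```python
from h import *
x=r.sense();print(x['time'],x['tool_pos'],x['tcp_rot'],x['finger_gap'],x['ft_force'])
s=snap('side','side13')
im=cv2.cvtColor(s['pixels'][220:360,280:480],cv2.COLOR_RGB2BGR)
cv2.imwrite(f'pics/side13c.png',cv2.resize(im,None,fx=4,fy=4,interpolation=cv2.INTER_CUBIC))
```

```text
24.625 [534.20267078  15.27088302  96.15202624] [179.94623807  -0.36313254   4.61414148] 23.75283159992228 [ 0.20695177 -0.1340753   0.39247259]
```

View pics/side13c.png

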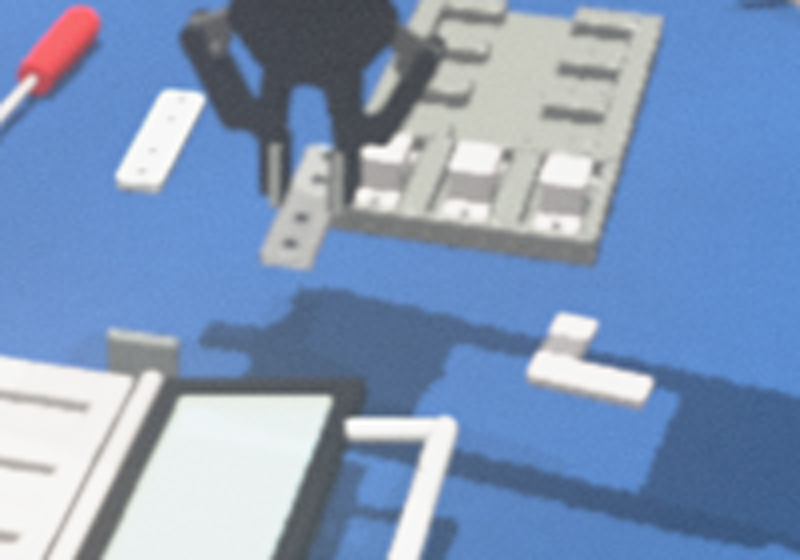

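>>> {"api": "send_rows", "payload": {
  "dp": [
    [-9,-50,0],
    [-18,-100,0],
    [-27,-150,0],
    [-36,-200,0],
    [-42.6,-244.8,0]
  ],
  "rot": [
    [0,0,-0.18],
    [0,0,-0.36],
    [0,0,-0.54],
    [0,0,-0.72],
    [0,0,-0.9]
  ]
}}

```text
time: 25.3
tool_pos: [487.5, -230.5, 90.8]
tcp_rot: [180.0, 0.1, -47.3]
ft_force: [0.3, -0.2, -0.7]
finger_gap: 23.4
```

>>> {"api": "send_rows", "payload": {
  "dp": [
    [0,0,0],
    [0,0,0],
    [0,0,-10],
    [0,0,-30],
    [0,0,-40]
  ],
  "rot": [
    [0,0,-0.18],
    [0,0,-0.36],
    [0,0,-0.54],
    [0,0,-0.708],
    [0,0,-0.708]
  ]
}}

```text
time: 25.92
tool_pos: [487.4, -228.4, 49.8]
tcp_rot: [179.8, 0.1, -87.5]
ft_force: [-0.2, 0.8, -0.2]
finger_gap: 23.6
```

Run:
```python
from h import *
x=r.sense();print(x['time'],x['tool_pos'],x['tcp_rot'],x['finger_gap'],x['ft_force'])
s=snap('side','side14')
im=cv2.cvtColor(s['pixels'][170:320,300:480],cv2.COLOR_RGB2BGR)
cv2.imwrite(f'pics/side14c.png',cv2.resize(im,None,fx=4,fy=4,interpolation=cv2.INTER_CUBIC))
```

```text
25.925 [ 487.35580305 -228.43583823   49.80345184] [ 1.79807614e+02  1.24787485e-01 -8.74641977e+01] 23.573768035215878 [-0.21399685  0.75845154 -0.16179595]
```

View pics/side14c.png

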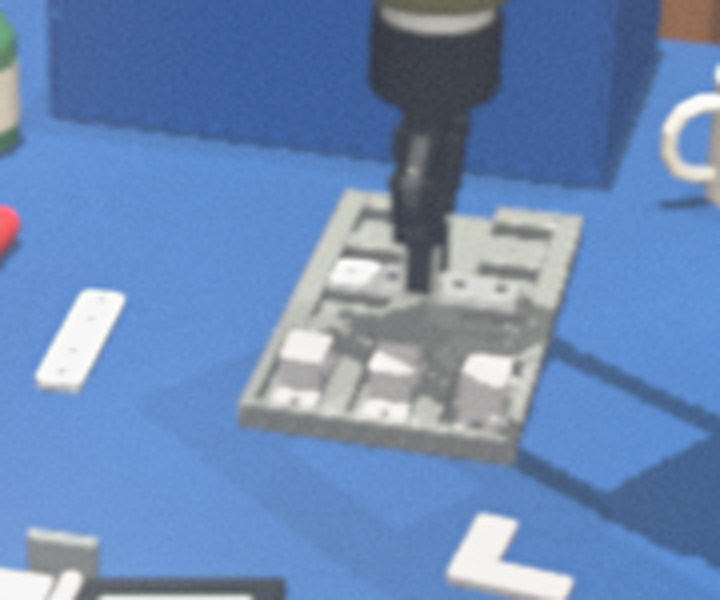

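>>> {"api": "send_rows", "payload": {
  "dp": [
    [0,0,-14],
    [0,0,-24],
    [0,0,-28],
    [0,0,-28]
  ],
  "rot": [
    [0,0,0],
    [0,0,0],
    [0,0,0],
    [0,0,0]
  ]
}}

```text
time: 26.48
tool_pos: [489.1, -229.4, 24.4]
tcp_rot: [-180.0, -0.0, -87.5]
ft_force: [-0.2, -0.4, -1.2]
finger_gap: 24.0
```

>>> {"api": "send_rows", "payload": {
  "dp": [
    [0,0,0],
    [0,0,0],
    [0,0,0],
    [0,0,30],
    [0,0,75]
  ],
  "rot": [
    [0,0,0],
    [0,0,0],
    [0,0,0],
    [0,0,0],
    [0,0,0]
  ],
  "jaw": 40
}}

```text
time: 27.1
tool_pos: [487.6, -228.6, 98.4]
tcp_rot: [179.8, 0.1, -87.5]
ft_force: [0.7, -0.4, -0.5]
finger_gap: 40.1
```

Run:
```python
from h import *
x=r.sense();print(x['time'],x['tool_pos'],x['tcp_rot'],x['finger_gap'],x['ft_force'])
s=snap('side','side15')
im=cv2.cvtColor(s['pixels'][170:320,300:480],cv2.COLOR_RGB2BGR)
cv2.imwrite(f'pics/side15c.png',cv2.resize(im,None,fx=4,fy=4,interpolation=cv2.INTER_CUBIC))
s=snap('top','top15')
for c in objs(s):
    c2=c[:,0,:]; P=ray(s,c2,8)[:,:2].astype(np.float32); R=cv2.minAreaRect(P)
    print(np.round(c2.mean(0)),'rect',np.round(R[0],1),np.round(R[1],1),round(R[2],1))
```

```text
27.1 [ 487.60624092 -228.55274513   98.37237094] [ 1.79811844e+02  1.25069876e-01 -8.75210779e+01] 40.080022006812904 [ 0.65058304 -0.41784216 -0.53636681]
[313. 358.] rect [384.3  -8.7] [62.3 61.5] 85.9
[437. 337.] rect [ 450.3 -270.9] [351.7 289.5] 90.0
[383. 225.] rect [ 677.7 -155.3] [ 27.8 111.8] 5.2
[215. 267.] rect [582.7 212.8] [333.3 221. ] 4.0
[309. 171.] rect [797.6  -2.8] [ 38.2 139.2] 0.0
[500. 154.] rect [ 833.8 -417.4] [24.9 77.8] 0.0
```

View pics/side15c.png

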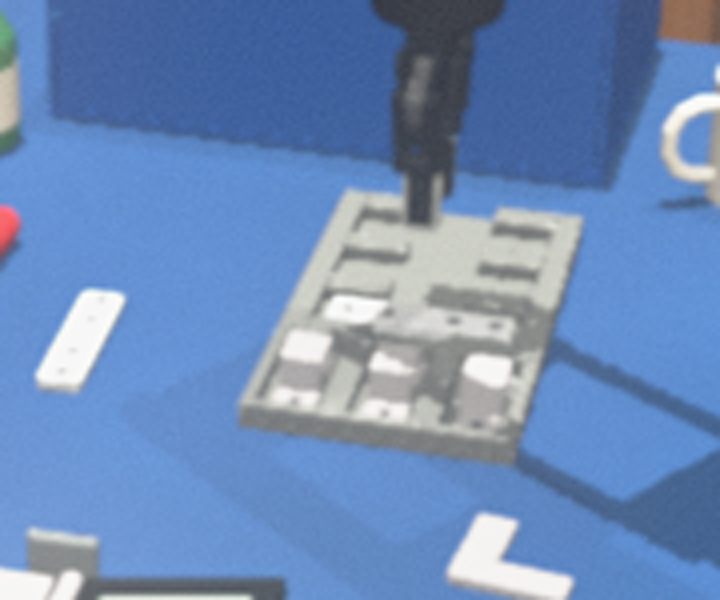

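View pics/top15.png

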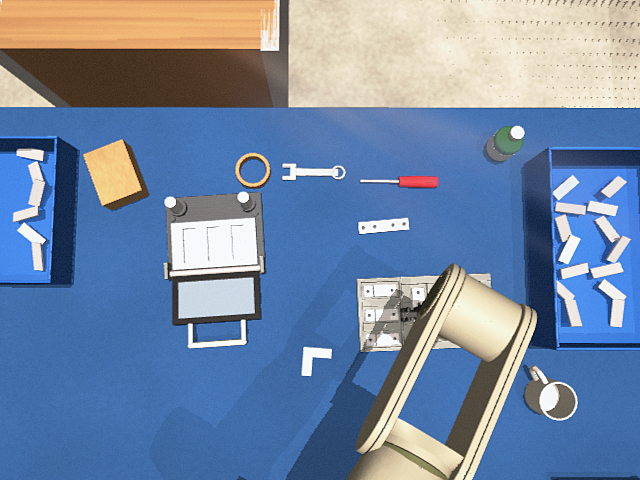

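>>> {"api": "send_rows", "payload": {
  "dp": [
    [50,20,0],
    [100,40,0],
    [150,60,0],
    [188.6,74.1,0],
    [188.6,74.1,0]
  ],
  "rot": [
    [0,0,0.18],
    [0,0,0.36],
    [0,0,0.54],
    [0,0,0.72],
    [0,0,0.9]
  ],
  "jaw": 45
}}

```text
time: 27.82
tool_pos: [679.6, -153.4, 97.9]
tcp_rot: [-180.0, 0.0, -35.5]
ft_force: [-0.0, 0.5, -0.4]
finger_gap: 45.2
```

>>> {"api": "send_rows", "payload": {
  "dp": [
    [0,0,0],
    [0,0,-10],
    [0,0,-30],
    [0,0,-50],
    [0,0,-54]
  ],
  "rot": [
    [0,0,0.18],
    [0,0,0.36],
    [0,0,0.54],
    [0,0,0.718],
    [0,0,0.718]
  ]
}}

```text
time: 28.45
tool_pos: [676.0, -154.7, 42.6]
tcp_rot: [-179.9, 0.2, 5.1]
ft_force: [-0.6, 0.4, -1.0]
finger_gap: 45.0
```

Run:
```python
from h import *
x=r.sense();print(x['time'],x['tool_pos'],x['tcp_rot'],x['finger_gap'],x['ft_force'])
s=snap('side','side16')
im=cv2.cvtColor(s['pixels'][170:320,240:420],cv2.COLOR_RGB2BGR)
cv2.imwrite(f'pics/side16c.png',cv2.resize(im,None,fx=4,fy=4,interpolation=cv2.INTER_CUBIC))
```

```text
28.45 [ 675.97431783 -154.74844513   42.62645352] [-179.91214085    0.21324581    5.12635837] 44.973380974246346 [-0.63664974  0.36554545 -1.0184961 ]
```

View pics/side16c.png

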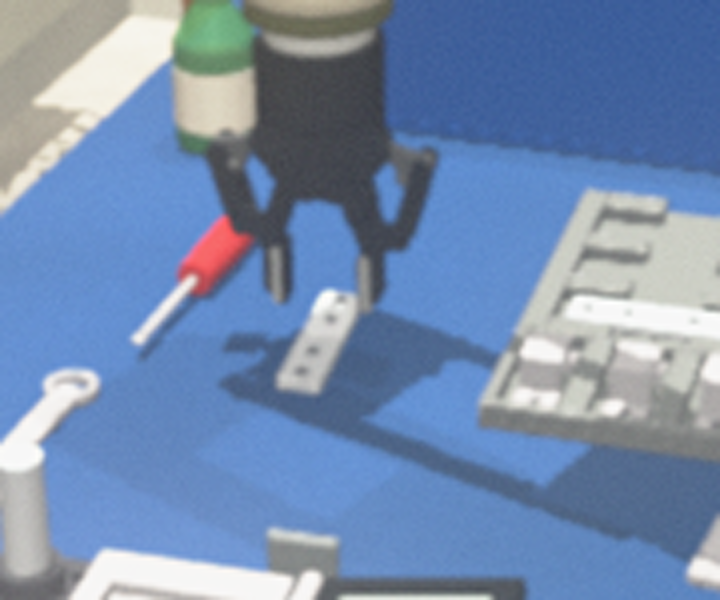

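>>> {"api": "send_rows", "payload": {
  "dp": [
    [0,0,-15],
    [0,0,-24],
    [0,0,-28],
    [0,0,-28]
  ],
  "rot": [
    [0,0,0],
    [0,0,0],
    [0,0,0],
    [0,0,0]
  ]
}}

```text
time: 29.0
tool_pos: [677.4, -155.2, 16.9]
tcp_rot: [-180.0, 0.0, 5.2]
ft_force: [0.5, 0.6, -0.1]
finger_gap: 44.8
```

>>> {"api": "send_rows", "payload": {
  "dp": [
    [0,0,0],
    [0,0,0],
    [0,0,0],
    [0,0,0]
  ],
  "rot": [
    [0,0,0],
    [0,0,0],
    [0,0,0],
    [0,0,0]
  ],
  "jaw": 15
}}

```text
time: 29.5
tool_pos: [678.2, -155.5, 18.1]
tcp_rot: [180.0, -0.1, 5.2]
ft_force: [-0.7, 0.3, 4.7]
finger_gap: 23.4
```

>>> {"api": "send_rows", "payload": {
  "dp": [
    [0,0,10],
    [0,0,40],
    [0,0,75],
    [0,0,75]
  ],
  "rot": [
    [0,0,0],
    [0,0,0],
    [0,0,0],
    [0,0,0]
  ]
}}

```text
time: 30.0
tool_pos: [680.1, -156.0, 96.9]
tcp_rot: [179.9, -0.4, 5.2]
ft_force: [-0.4, 0.5, -0.6]
finger_gap: 24.0
```

>>> {"api": "send_rows", "payload": {
  "dp": [
    [-37,-38,0],
    [-74,-76,0],
    [-110,-114,0],
    [-147,-152,0],
    [-183.7,-190.1,0]
  ],
  "rot": [
    [0,0,-0.18],
    [0,0,-0.36],
    [0,0,-0.54],
    [0,0,-0.72],
    [0,0,-0.9]
  ]
}}

```text
time: 30.62
tool_pos: [491.9, -345.8, 91.0]
tcp_rot: [180.0, 0.1, -46.7]
ft_force: [0.1, 0.1, -1.8]
finger_gap: 23.7
```

>>> {"api": "send_rows", "payload": {
  "dp": [
    [0,0,0],
    [0,0,0],
    [0,0,-10],
    [0,0,-30],
    [0,0,-40]
  ],
  "rot": [
    [0,0,-0.18],
    [0,0,-0.36],
    [0,0,-0.54],
    [0,0,-0.718],
    [0,0,-0.718]
  ]
}}

```text
time: 31.25
tool_pos: [492.6, -344.3, 49.9]
tcp_rot: [179.8, 0.1, -87.5]
ft_force: [0.5, -0.7, 0.0]
finger_gap: 23.8
```

Run:
```python
from h import *
x=r.sense();print(x['time'],x['tool_pos'],x['tcp_rot'],x['finger_gap'],x['ft_force'])
s=snap('side','side17')
im=cv2.cvtColor(s['pixels'][170:320,300:480],cv2.COLOR_RGB2BGR)
cv2.imwrite(f'pics/side17c.png',cv2.resize(im,None,fx=4,fy=4,interpolation=cv2.INTER_CUBIC))
```

```text
31.25 [ 492.59886256 -344.30129543   49.9263774 ] [ 1.79848807e+02  1.36879268e-01 -8.74602093e+01] 23.825933271391442 [ 0.48137504 -0.69699138  0.03361174]
```

View pics/side17c.png

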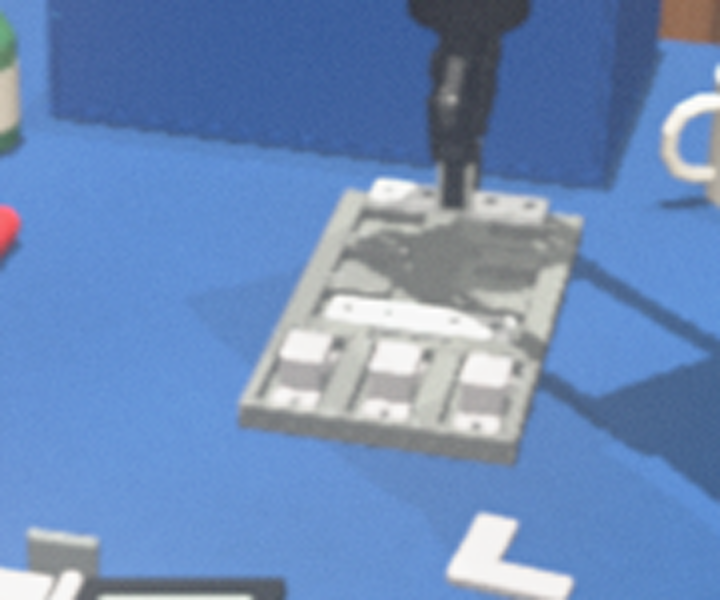

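>>> {"api": "send_rows", "payload": {
  "dp": [
    [0,0,-14],
    [0,0,-24],
    [0,0,-28],
    [0,0,-28]
  ],
  "rot": [
    [0,0,0],
    [0,0,0],
    [0,0,0],
    [0,0,0]
  ]
}}

```text
time: 31.8
tool_pos: [494.1, -345.4, 24.4]
tcp_rot: [-180.0, -0.0, -87.5]
ft_force: [-0.1, -0.4, -1.4]
finger_gap: 23.9
```

>>> {"api": "send_rows", "payload": {
  "dp": [
    [0,0,0],
    [0,0,0],
    [0,0,0],
    [0,0,30],
    [0,0,75]
  ],
  "rot": [
    [0,0,0],
    [0,0,0],
    [0,0,0],
    [0,0,0],
    [0,0,0]
  ],
  "jaw": 40
}}

```text
time: 32.42
tool_pos: [492.6, -344.3, 98.1]
tcp_rot: [179.8, 0.2, -87.5]
ft_force: [0.7, -1.6, 1.2]
finger_gap: 39.7
```

>>> {"api": "send_rows", "payload": {
  "dp": [
    [0,58,10],
    [0,116,20],
    [-6,174,20],
    [-12,232,20],
    [-18,290,20]
  ],
  "rot": [
    [0,0,0.18],
    [0,0,0.36],
    [0,0,0.54],
    [0,0,0.72],
    [0,0,0.9]
  ]
}}

```text
time: 33.05
tool_pos: [475.7, -53.7, 119.6]
tcp_rot: [-180.0, -0.1, -35.6]
ft_force: [1.1, 0.5, -0.3]
finger_gap: 40.2
```

>>> {"api": "send_rows", "payload": {
  "dp": [
    [-12,58,0],
    [-24,116,0],
    [-36,174,0],
    [-49,232,0],
    [-49,252.4,-10]
  ],
  "rot": [
    [0,0,0.18],
    [0,0,0.36],
    [0,0,0.54],
    [0,0,0.693],
    [0,0,0.693]
  ]
}}

```text
time: 33.67
tool_pos: [426.6, 200.3, 110.3]
tcp_rot: [-179.9, -0.1, 4.1]
ft_force: [1.1, -0.7, 0.0]
finger_gap: 40.0
```

Run:
```python
from h import *
x=r.sense();print(x['time'],x['tool_pos'],x['tcp_rot'],x['finger_gap'],x['ft_force'])
s=snap('top','top18');np.savez('/tmp/top18.npz',**s)
im=cv2.cvtColor(s['pixels'][265:360,345:505],cv2.COLOR_RGB2BGR)
cv2.imwrite(f'pics/tray18.png',cv2.resize(im,None,fx=5,fy=5,interpolation=cv2.INTER_CUBIC))
s=snap('side','side18')
im=cv2.cvtColor(s['pixels'][170:400,180:480],cv2.COLOR_RGB2BGR)
cv2.imwrite(f'pics/side18c.png',cv2.resize(im,None,fx=2.5,fy=2.5,interpolation=cv2.INTER_CUBIC))
```

```text
33.675 [426.5560408  200.25013143 110.29790395] [-1.79925451e+02 -1.26874575e-01  4.07989676e+00] 40.02070712747456 [ 1.1123538  -0.65257992  0.01687793]
```

View pics/tray18.png

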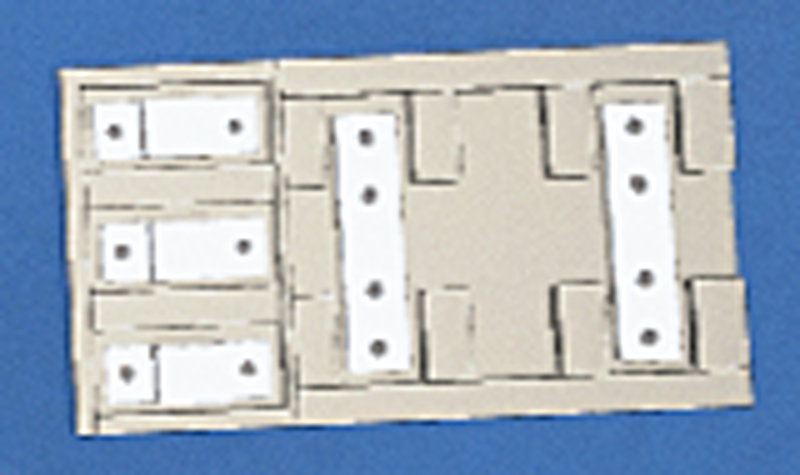

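View pics/side18c.png

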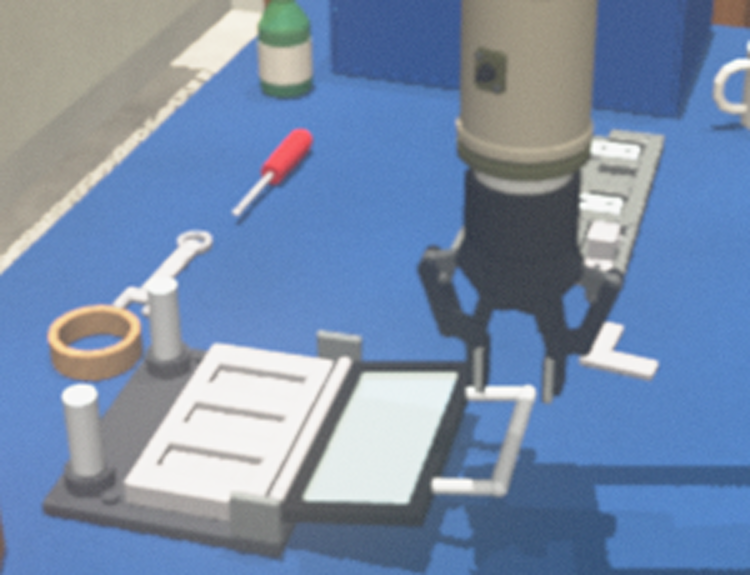

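>>> {"api": "send_rows", "payload": {
  "dp": [
    [0,0,-30],
    [0,0,-55],
    [0,0,-63],
    [0,0,-63]
  ],
  "rot": [
    [0,0,0],
    [0,0,0],
    [0,0,0],
    [0,0,0]
  ]
}}

```text
time: 34.28
tool_pos: [426.9, 196.4, 46.3]
tcp_rot: [180.0, 0.0, 3.7]
ft_force: [0.6, -0.5, 1.0]
finger_gap: 39.8
```

>>> {"api": "send_rows", "payload": {
  "dp": [
    [0,0,0],
    [0,0,0],
    [0,0,0],
    [0,0,0]
  ],
  "rot": [
    [0,0,0],
    [0,0,0],
    [0,0,0],
    [0,0,0]
  ],
  "jaw": 0
}}

```text
time: 34.78
tool_pos: [426.7, 197.1, 46.7]
tcp_rot: [180.0, 0.0, 3.8]
ft_force: [-5.6, -1.2, 5.2]
finger_gap: 10.1
```

Run:
```python
import numpy as np
a=np.radians(3.83);t0=170.3
P=lambda n:155*np.array([np.cos(np.radians(n))*np.cos(a),np.cos(np.radians(n))*np.sin(a),np.sin(np.radians(n))])
for n in range(162,46,-8): print(n,np.round(P(n)-P(t0)))
print(np.round(P(50)-P(t0)))
```

```text
162 [ 5.  0. 22.]
154 [13.  1. 42.]
146 [24.  2. 61.]
138 [38.  3. 78.]
130 [53.  4. 93.]
122 [ 70.   5. 105.]
114 [ 90.   6. 115.]
106 [110.   7. 123.]
98 [131.   9. 127.]
90 [152.  10. 129.]
82 [174.  12. 127.]
74 [195.  13. 123.]
66 [215.  14. 115.]
58 [234.  16. 105.]
50 [252.  17.  93.]
[252.  17.  93.]
```

>>> {"api": "send_rows", "payload": {
  "dp": [
    [5,0,22],
    [13,1,42],
    [24,2,61],
    [38,3,78],
    [53,4,93]
  ],
  "rot": [
    [0,0,0],
    [0,0,0],
    [0,0,0],
    [0,0,0],
    [0,0,0]
  ]
}}

```text
time: 35.4
tool_pos: [475.6, 200.5, 139.0]
tcp_rot: [179.9, 0.6, 3.8]
ft_force: [-22.7, -4.0, 14.6]
finger_gap: 10.2
```

>>> {"api": "send_rows", "payload": {
  "dp": [
    [17,1,12],
    [37,2,22],
    [57,3,30],
    [78,5,34],
    [99,6,36]
  ],
  "rot": [
    [0,0,0],
    [0,0,0],
    [0,0,0],
    [0,0,0],
    [0,0,0]
  ]
}}

```text
time: 36.02
tool_pos: [580.0, 207.8, 177.7]
tcp_rot: [-179.9, -0.1, 3.8]
ft_force: [-5.8, 3.1, 1.7]
finger_gap: 10.3
```

>>> {"api": "send_rows", "payload": {
  "dp": [
    [22,2,-2],
    [43,3,-6],
    [63,4,-14],
    [82,6,-24],
    [97,7,-34]
  ],
  "rot": [
    [0,0,0],
    [0,0,0],
    [0,0,0],
    [0,0,0],
    [0,0,0]
  ]
}}

```text
time: 36.65
tool_pos: [677.0, 214.3, 142.0]
tcp_rot: [-180.0, -0.1, 3.8]
ft_force: [-4.9, 0.7, 2.7]
finger_gap: 10.1
```

Run:
```python
from h import *
x=r.sense();print(x['time'],x['tool_pos'],x['tcp_rot'],x['finger_gap'],x['ft_force'])
s=snap('side','side19')
im=cv2.cvtColor(s['pixels'][170:400,180:480],cv2.COLOR_RGB2BGR)
cv2.imwrite(f'pics/side19c.png',cv2.resize(im,None,fx=2.5,fy=2.5,interpolation=cv2.INTER_CUBIC))
```

```text
36.65 [676.97282307 214.3187594  142.00633733] [-1.79983240e+02 -6.92104747e-02  3.76285500e+00] 10.124912995051679 [-4.85106708  0.72527795  2.67239399]
```

View pics/side19c.png

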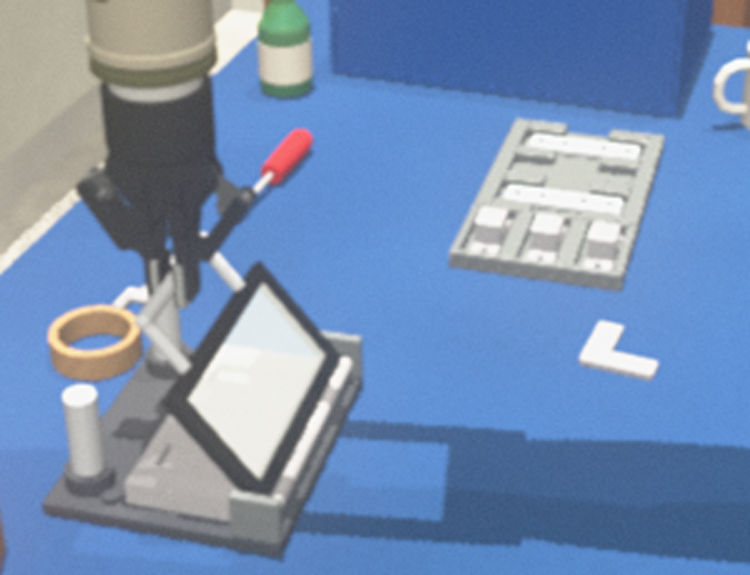

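>>> {"api": "send_rows", "payload": {
  "dp": [
    [3,0,-3],
    [5,0,-5],
    [5,0,-5]
  ],
  "rot": [
    [0,0,0],
    [0,0,0],
    [0,0,0]
  ]
}}

```text
time: 37.08
tool_pos: [678.8, 214.4, 140.0]
tcp_rot: [180.0, 0.2, 3.8]
ft_force: [-24.3, -3.7, 24.7]
finger_gap: 10.3
```

>>> {"api": "send_rows", "payload": {
  "dp": [
    [-3,0,3],
    [-3,0,3]
  ],
  "rot": [
    [0,0,0],
    [0,0,0]
  ]
}}

```text
time: 37.33
tool_pos: [678.4, 214.4, 140.4]
tcp_rot: [-180.0, -0.1, 3.8]
ft_force: [0.4, 2.2, 3.4]
finger_gap: 10.2
```

>>> {"api": "send_rows", "payload": {
  "dp": [
    [0,0,0],
    [0,0,0],
    [0,0,0],
    [0,0,0],
    [0,0,20]
  ],
  "rot": [
    [0,0,0],
    [0,0,0],
    [0,0,0],
    [0,0,0],
    [0,0,0]
  ],
  "jaw": 40
}}

```text
time: 37.95
tool_pos: [676.4, 213.6, 157.4]
tcp_rot: [180.0, 0.3, 3.8]
ft_force: [-0.3, 0.1, 1.0]
finger_gap: 39.7
```

>>> {"api": "send_rows", "payload": {
  "dp": [
    [0,0,50],
    [0,0,100],
    [-50,-20,130],
    [-110,-40,130],
    [-160,-80,130]
  ],
  "rot": [
    [0,0,0],
    [0,0,0],
    [0,0,0],
    [0,0,0],
    [0,0,0]
  ]
}}

```text
time: 38.58
tool_pos: [518.4, 135.6, 291.8]
tcp_rot: [-180.0, -0.2, 3.9]
ft_force: [-0.0, -1.8, 0.9]
finger_gap: 39.9
```

>>> {"api": "send_rows", "payload": {
  "dp": [
    [-40,-40,0],
    [-80,-80,0],
    [-120,-110,0],
    [-120,-110,0]
  ],
  "rot": [
    [0,0,0],
    [0,0,0],
    [0,0,0],
    [0,0,0]
  ]
}}

```text
time: 39.08
tool_pos: [398.4, 24.0, 291.4]
tcp_rot: [179.9, -0.2, 3.6]
ft_force: [0.2, 0.1, -0.7]
finger_gap: 40.0
```

Run:
```python
from h import *
x=r.sense();print(x['time'],x['tool_pos'],x['finger_gap'],x['ft_force'])
s=snap('top','top20');w=world(s)
O=np.array([635.72,210.51]);a=np.radians(3.83);ex=np.array([np.cos(a),np.sin(a)])
d=(w[...,:2]-O)
X=d@ex;Y=d@np.array([-ex[1],ex[0]])
m=(w[...,2]>135)&(abs(Y)<40)&(X>0)&(X<80)
print('handle top',np.nanmedian(X[m]),np.nanmedian(w[...,2][m]),m.sum())
P=ray(s,np.array([(366,137),(369,194),(375,289),(379,348),(635,126),(638,184),(646,277),(649,337)])/5-.4+[345,265],14)[:,:2]
c=np.array([489.58,-243.2]);t=np.radians(2.45);tx=np.array([np.cos(t),np.sin(t)]);ty=np.array([-tx[1],tx[0]])
for i in(0,4):
    q=P[i:i+4]; m=q.mean(0)-c; print('bar',m@tx,m@ty,np.degrees(np.arctan2(*(q[0]-q[3])[::-1])))
s=snap('side','side20')
```

```text
39.075 [398.37585744  24.01736338 291.35562178] 40.038785126094965 [ 0.19226392  0.11209073 -0.70814815]
handle top 40.58921615563867 148.77969283163748 251
bar -1.7372404991849786 13.781122778443224 2.5563169194285185
bar -2.0271219045855875 -102.21813980666712 2.297103417193126
```

View pics/top20.png

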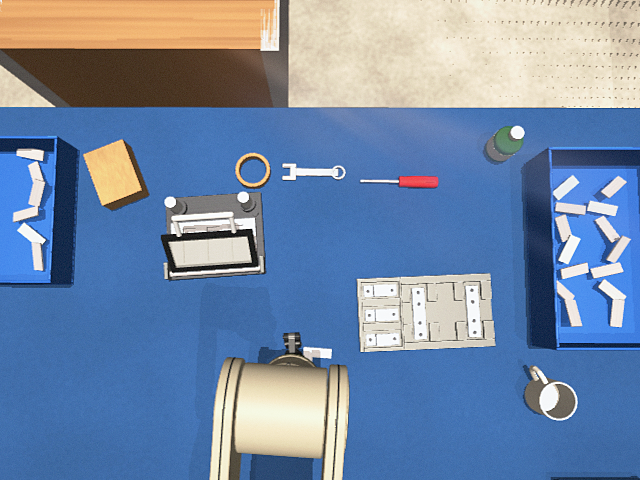

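View pics/side20.png

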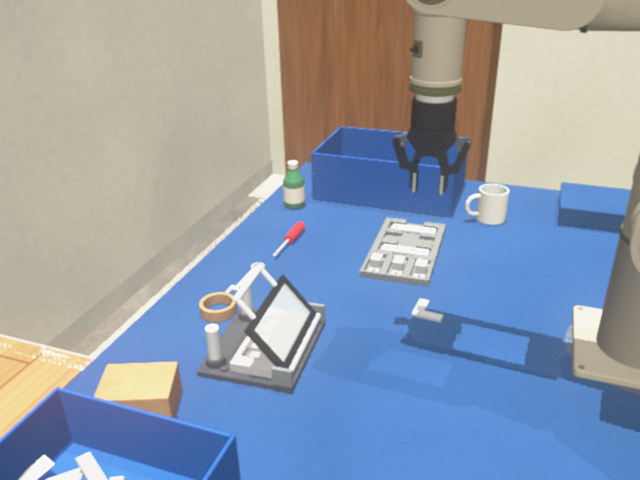

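Run:
```python
from h import *
s=snap('top');w=world(s)
for u,v0,v1 in((419,290,333),(473,288,331)):
    b=w[v0:v1,u-3:u+4,2];print([round(float(np.nanmedian(k)),1) for k in np.array_split(b,4)])
print(r.sense()['qd'].round(2)); job.hand_in()
```

```text
[14.2, 14.5, 14.2, 14.2]
[14.3, 14.1, 14.0, 13.7]
[ 0.78  1.88 -0.52  0.   -0.22 -0.12]
the job is handed in; nothing more can be done
```

I handed the job in at about 39 s of the 210 s allowed. The hand-in reports no verdict, but nothing failed in my own checks.

**What I did**
- I pulled the guard down to its stop.
- I moved all three saddles from the die into the three short compartments.
- I moved both bars present into two of the long compartments.
- I then shut the guard against its stop.

**What my last checks showed**

| Check | Result | Limit |
|---|---|---|
| Saddles, offset from compartment centre | under 2 mm | 10 mm |
| Bars, offset lengthwise | about 2 mm | 12 mm |
| Bars, offset across | under 1 mm | 10 mm |
| Bars, angle to the tray | under 0.2° | 10.3° (0.18 rad) |
| Bar tops, height above bench (14 mm when flat) | 13.7–14.5 mm | – |
| Guard angle, from the handle position | about 0 rad | 0.07 rad |

- **Saddles:** I measured them right after placing the third one. After that I only looked at them in the final pictures, where they had not visibly moved.
- **Other objects:** the tape, wrench and driver looked unmoved in the final pictures. The corner bracket was partly hidden by the arm there; it was still in place when last measured.
- **Arm:** it was clear of everything, though the last reading showed a small residual joint speed of up to 1.9°/s.

**Disagreement:** on the first picture the handle did not sit where a shut guard should put it. Depth readings showed the guard started about 0.12 rad open, so I used that angle for the pull.

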